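# Pack a two-tier lunch box on its tray

## Task

Pack the two-tier lunch box on the small wooden tray: stand the tier with the rice balls in the middle of the tray, lengthwise with it, then seat the tier with the side dishes squarely into its brim, then seat the lid on that, and last lay the mustard-yellow cutlery case along the groove in the lid, at its middle. Keep the food tiers level and set each part down gently without letting it drop. Leave the empty spare tier, the steel herb pot and the label roll where they stand.

Things in the scene. Friction and masses are not known exactly. Their poses are not given: they have to be found in the camera images.
- tray_mid (a point): Small fixed tray of pale wood, 166 mm along its x by 104 mm along its y, with a low rim all round whose top is 10 mm above the table; the flat floor inside (156 x 94 mm) is 5 mm above the table. This point is the middle of that floor; x runs lengthwise, z up.
- rice_tier_mid (a point): Lower tier: slim open sage-green box with white triangular rice balls (black strips) and yellow pickle fixed inside; 146 mm (x) by 60 (y) by 46 high, mouth 140 x 54, 0.28 kg. Its lowest 5 mm are a tapered foot, 128 x 42 below, 134 x 48 above. Point: its centre, 23 mm above the underside; x lengthwise, z up. Grasp across the 60 mm, 30 mm above the underside. Either way round is right.
- dish_tier_mid (a point): Upper tier: same sage-green box and foot (146 x 60 x 46 mm), with yellow omelette, brown meatballs, broccoli and red tomatoes fixed inside, 0.22 kg. The foot drops into the lower tier's mouth with 3 mm play each side; seated, it stands 41 mm above the lower tier. Point: its centre, 23 mm above the underside; x lengthwise, z up. Grasp as the rice tier. Either way round is right.
- lid_mid (a point): Lid, plain sage green, right way up, 152 (x) x 66 (y) x 21 mm, 0.07 kg. Lowest 5 mm: foot like the tiers', seated 41 mm above the tier's underside. 5 to 16 mm: plate, 3 mm wider each side than the tier; grasp it across the 66 mm. On top a groove along x, 28 wide, floor 16 mm above the underside, and a finger notch 54 mm long across its middle, as deep. Point: centre, 10.5 mm above the underside; z up.
- case_mid (a point): Closed cutlery case, mustard yellow, 158 mm (x) by 22 (y) by 16 high, 0.05 kg, lying flat. It goes in the groove on the lid (3 mm play each side), 3 mm over at each end. Point: its centre, 8 mm above the underside; x lengthwise, z up. Grasp across the 22 mm at mid-length; the lid's finger notch leaves room for the fingers. Either end may lead.
- spare_tier_mid (a point): Bystander: a spare empty tier, same sage-green shell as the other two (146 x 60 x 46 mm) but with a bare cream inside. Loose. This point is its centre, 23 mm up.
- herb_pot_mid (a point): Bystander: small round steel sauce pot full of green herbs, 70 mm across, 36 mm high, loose. This point is its centre, 18 mm up.
- roll_mid (a point): Bystander: roll of cream-coloured labels on a card core, lying flat, 68 mm across, 35 mm high, loose. This point is its centre, 17 mm up.
Things that resemble listed ones, but are neither listed nor needed, are in the scene too. There is more than one size of the part that bears tray_mid; the job needs the larger.

How it is judged:
By the outcome, as a careful person would: the job done as asked, in the order asked, and still so for the second after the job is handed in, with the robot touching nothing.
It also fails if it takes over 99 s, if anything falls off the work surface, if the arm or the gripper's body presses on something with over 40 N, if the wrist force passes 120 N, or if a joint passes its speed limit or range.

## Robot

A 6-joint arm with a two-finger parallel gripper is mounted at the origin on the work surface; the furniture and walls round the work are solid. World frame = base frame: x ahead of the robot, y to its left, z up, the work surface at z = 0. Lengths are in m, angles in rad, forces in N, time in s.
With the tool pointing down it reaches from about 0.275 to 0.975 m from the base axis. Payload 8.4 kg.
Tool frame: the origin (TCP) lies between the finger pads; the fingertips stand 11 mm ahead of it and the grasp point (between the pads) lies 8 mm behind it (bot.finger_overhang is the distance from the TCP to the fingertips, in m); z points along the fingers, y is the direction in which the jaws open and shut (so a half turn about z gives the same grasp; the last joint's range is limited). The gripper opens to 92 mm and grips with 3 to 60 N. Pads are 20 mm wide; open, the fingers measure 128 mm over their backs; the gripper's body (75 mm by 189 mm) begins 69 mm behind the grasp point.
Start: joints at [-1.276, 0.353, 1.633, -0, 1.155, -0.002], TCP at [0.183, -0.598, 0.196] pointing down, gripper open.
Joint ranges: [-2.63, 2.63], [-0.92, 2.1], [0.06, 2.66], [-1.3, 4.44], [0, 2.69], [-3.02, 3.02]. Speed limits (rad/s): [2.22, 2.22, 2.79, 3.14, 3.14, 3.14].

## Interface

Orientations are given as a unit quaternion [x, y, z, w].
In Python, from station import bot, capture, camera_params gives the robot as it stands.
- The arm moves only by the tool step_arm, never from a script. Its argument "plan" is text: rows parted by semicolons, each of 7 numbers parted by spaces: the turn, a rotation vector about the tool's x, y, z in rad, then the shift along the tool's x, y, z in units of 30 mm (1.0 is 30 mm), then the finger opening in mm, from 0 to 91.9. In form: ax ay az tx ty tz hand; .... A call has 1 to 5 rows; each row shifts and turns the commanded pose from where the row before left it, along the tool's axes as they then stand; what a row does not reach is not made up. A row lasts 1/10 s, in which the tool goes at most 50 mm and 8.59 degrees, less where a joint would pass 70% of its speed; a pose out of reach is approached as far as the arm can. A call is refused whole if a number of a shift passes 1 or a number of a turn 0.15, either way. A call with a gripper value outside its range is refused whole. The fingers move at their own pace and stop on an object; "squeeze" is the grip in N (left out, the last holds). Time passes only in rows, so rows that do not move let the fingers close. It gives the time, the measured TCP pose, the force and the opening at its end, in the units of the state.
- bot.state(): the state, without advancing time (a new reading comes with each control period).
- capture(name): name is "scene" or "top"; returns the picture (400x640x3 uint8, red, green, blue); there is no depth.
- camera_params(name): a dict with "fx", "fy", "cx", "cy" (pixels), "view" (4x4, takes a point from world to camera coordinates). Camera axes: x right, y up, looking along -z (the intrinsics and any distortion apply to the point x, -y, -z); pixel columns grow to the right and rows downward; lengths in m; the calibration is good to about 2 mm. A picture is of the moment at which its call begins. camera_params takes no time and is no camera call.
- bot.finish_job(): hands the job in, once; it reports no verdict.
The state is a dict: "time_s": time; "joint_pos": joint angles; "joint_velocities": joint speeds; "tau": joint torques, N m; "tool_pos": TCP position; "eef_rot": TCP orientation; "contact_force": force on the tool from outside, world axes, zero at the start; "torque": the same for the moment, N m; "finger_gap": finger opening in m.
Only numpy, scipy, OpenCV 4.12 (cv2) and the standard library are available. Lean on these libraries where they do the work, as an engineer would, in place of code of your own. Each camera call takes 0.05 s, during which the arm holds its last target.

## Working session

There is one attempt and no reset: what is moved stays moved. The work goes in short steps, Python scripts to look and compute and a tool call to move; the robot and the scene stay as the last step left them, time stands still between calls to the robot, and variables do not carry over. Pictures are saved under pics/ and viewed, and the job is handed in when it is done.

Besides the shell and the picture viewer there is one more tool, called after "Call:" as name(argument=value, ...) on one line, values as JSON. step_arm: Moves the arm, as the interface text tells. Its arguments: {"type":"object","properties":{"plan":{"type":"string"},"squeeze":{"type":"number"}},"required":["plan"]}

```bash
mkdir -p pics; ls
python3 - <<'E'
from station import bot, capture, camera_params
import cv2
for n in ("scene","top"):
    cv2.imwrite(f"pics/{n}0.png",cv2.cvtColor(capture(n),cv2.COLOR_RGB2BGR))
    p=camera_params(n);print(n,p)
print(bot.state(), bot.finger_overhang)
E
```

```text
pics
scene {'fx': 519.8909261395211, 'fy': 519.8909261395211, 'cx': 314.4148537054702, 'cy': 188.14135787526834, 'view': array([[-0.77770819, -0.6285241 , -0.01128776,  0.40611922],
       [ 0.46725598, -0.58998769,  0.65847276, -0.24546587],
       [-0.42052564,  0.50682539,  0.75251991, -0.96074659],
       [ 0.        ,  0.        ,  0.        ,  1.        ]])}
top {'fx': 409.77931652630343, 'fy': 409.77931652630343, 'cx': 319.6577974030992, 'cy': 198.55908101844653, 'view': array([[-0.02089611, -0.99957777, -0.02018985,  0.08130453],
       [ 0.99162309, -0.02329596,  0.12704699, -0.46097097],
       [-0.12746369, -0.01736593,  0.9916912 , -0.91056171],
       [ 0.        ,  0.        ,  0.        ,  1.        ]])}
{'time_s': 0.1, 'joint_pos': array([-1.27636811e+00,  3.53564868e-01,  1.63404503e+00, -3.91087532e-07,
        1.15521228e+00, -2.38515386e-03]), 'joint_velocities': array([-9.71297772e-06, -1.40915975e-03,  1.99948387e-04, -1.12618689e-03,
       -4.08866959e-04,  1.06277148e-03]), 'tau': array([ 1.70104067e-04, -5.94907665e+01, -3.34932232e+01,  6.99947099e-02,
        1.84198853e-02, -9.07629641e-06]), 'tool_pos': array([ 0.18267006, -0.59722234,  0.19495385]), 'eef_rot': array([ 9.89007726e-01,  1.47862572e-01, -8.96269029e-05, -6.08194483e-04]), 'contact_force': array([ 0.4648595 , -0.35309929, -0.02059794]), 'torque': array([ 0.03668955,  0.0338206 , -0.0004795 ]), 'finger_gap': 0.09195900075783314} 0.011
```

View pics/scene0.png

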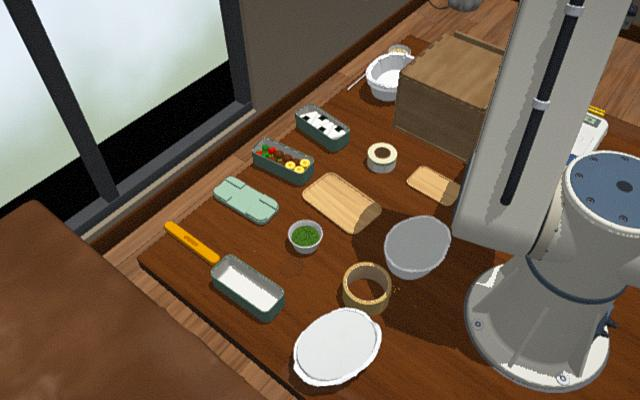

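View pics/top0.png

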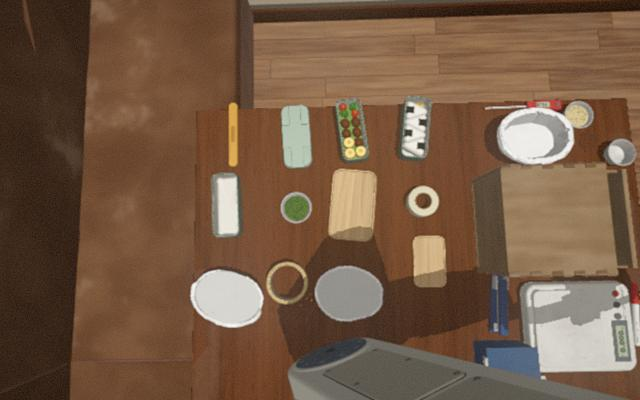

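The top view shows the large tray at about (353,205), the rice tier at (416,128), dish tier at (352,129), lid at (297,136) and case at (233,135). The spare tier is at (227,205), the pot at (296,208) and the roll at (423,201). I'll enlarge the work area to pick out edges.

```bash
cat > h.py <<'E'
import numpy as np, cv2
from station import bot, capture, camera_params
from scipy.spatial.transform import Rotation as R
def ray(n,u,v,z):
    p=camera_params(n);V=p["view"];Rm=V[:3,:3];c=-Rm.T@V[:3,3]
    d=Rm.T@np.array([(u-p["cx"])/p["fx"],-(v-p["cy"])/p["fy"],-1.])
    return c+d*(z-c[2])/d[2]
def proj(n,P):
    p=camera_params(n);V=p["view"];q=V[:3,:3]@np.array(P)+V[:3,3]
    return np.array([p["fx"]*q[0]/-q[2]+p["cx"],-p["fy"]*q[1]/-q[2]+p["cy"]])
def snap(n,f):
    im=cv2.cvtColor(capture(n),cv2.COLOR_RGB2BGR);cv2.imwrite(f"pics/{f}.png",im);return im
E
python3 - <<'E'
import cv2
im=cv2.imread("pics/top0.png")
cv2.imwrite("pics/c1.png",cv2.resize(im[90:250,320:445],None,fx=3.7,fy=3.7,interpolation=cv2.INTER_CUBIC))
cv2.imwrite("pics/c2.png",cv2.resize(im[90:250,200:325],None,fx=3.7,fy=3.7,interpolation=cv2.INTER_CUBIC))
E
```

```text
(no output)
```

View pics/c1.png

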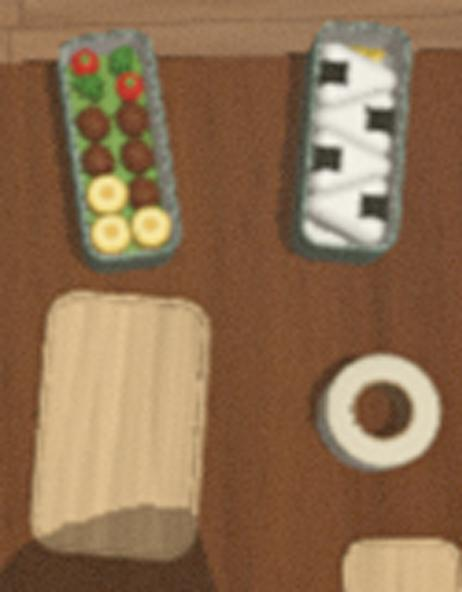

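View pics/c2.png

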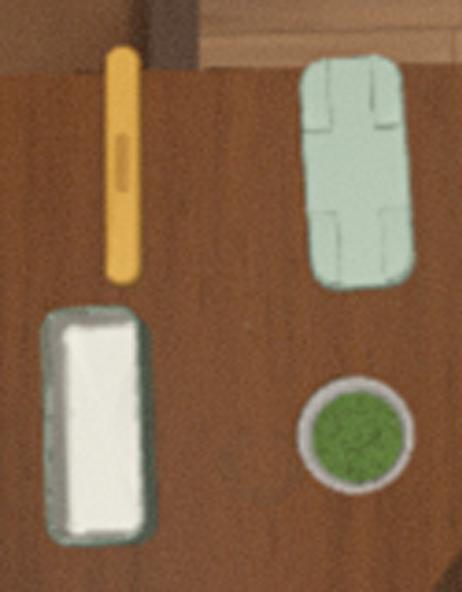

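```bash
cat > m.py <<'E'
from h import *
import sys
def rect(n,mask,z,seed):
    nl,lab,st,ce=cv2.connectedComponentsWithStats(mask.astype(np.uint8))
    l=lab[seed[1],seed[0]]
    ys,xs=np.nonzero(lab==l)
    cs,_=cv2.findContours((lab==l).astype(np.uint8),cv2.RETR_EXTERNAL,cv2.CHAIN_APPROX_NONE)
    pts=max(cs,key=cv2.contourArea)[:,0,:]
    W=np.array([ray(n,u,v,z)[:2] for u,v in pts])
    (c,s,a)=cv2.minAreaRect((W*1000).astype(np.float32))
    b=cv2.boxPoints((c,s,a)); e=[b[1]-b[0],b[2]-b[1]]; e=max(e,key=np.linalg.norm)
    yaw=np.degrees(np.arctan2(e[1],e[0]))
    yaw=(yaw+90)%180-90
    print(n,"c",np.round(c,1),"size",np.round(sorted(s),1),"yaw",round(float(yaw),2),"n",len(xs))
    return np.array(c),yaw
E
python3 - <<'E'
from m import *
c=camera_params("top")["view"];print("cam",-c[:3,:3].T@c[:3,3])
im=cv2.imread("pics/top0.png").astype(int);B,G,Rr=im[...,0],im[...,1],im[...,2]
sc=cv2.imread("pics/scene0.png").astype(int)
for (u,v) in [(297,136),(233,135),(353,190),(353,233),(330,130),(280,120),(353,250)]: print(im[v,u])
rect("top",(G>Rr+5)&(G>130),0.018,(297,136))
rect("top",(Rr-B>90)&(G>110),0.012,(233,118))
rect("top",(Rr>105)&(Rr-B<110)&(G>90),0.010,(353,190))
for (u,v) in [(245,200),(190,242),(340,200)]: print(sc[v,u])
b,g,r=sc[...,0],sc[...,1],sc[...,2]
rect("scene",(g>r+5)&(g>110),0.018,(245,200))
rect("scene",(r-b>110)&(g>100),0.012,(190,242))
E
```

```text
cam [0.34274485 0.05471868 0.96320253]
[178 196 181]
[ 64 138 187]
[137 181 211]
[ 86 117 144]
[ 45  77 119]
[ 45  72 116]
[39 58 83]
top c [615.3 124.8] size [ 64.9 151.5] yaw 2.96 n 1644
top c [625.7 275.9] size [ 19.4 155.9] yaw 0.42 n 564
top c [451.3  -4.6] size [107.6 167.5] yaw -6.1 n 3196
[180 203 172]
[  0 134 212]
[115 177 223]
scene c [613.6 128. ] size [ 68.1 154.2] yaw 2.71 n 1558
scene c [626.3 277.5] size [ 21.9 156.9] yaw 0.32 n 639
```

Run:
```python
import cv2
im=cv2.imread("pics/top0.png")
a=[cv2.resize(im[92:168,330:376],None,fx=7.5,fy=7.5,interpolation=cv2.INTER_CUBIC),cv2.resize(im[92:168,394:440],None,fx=7.5,fy=7.5,interpolation=cv2.INTER_CUBIC)]
cv2.imwrite("pics/c3.png",cv2.hconcat(a))
im=cv2.imread("pics/scene0.png")
cv2.imwrite("pics/c4.png",cv2.resize(im[95:195,240:360],None,fx=6,fy=6,interpolation=cv2.INTER_CUBIC))
```

```text
(no output)
```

View pics/c3.png

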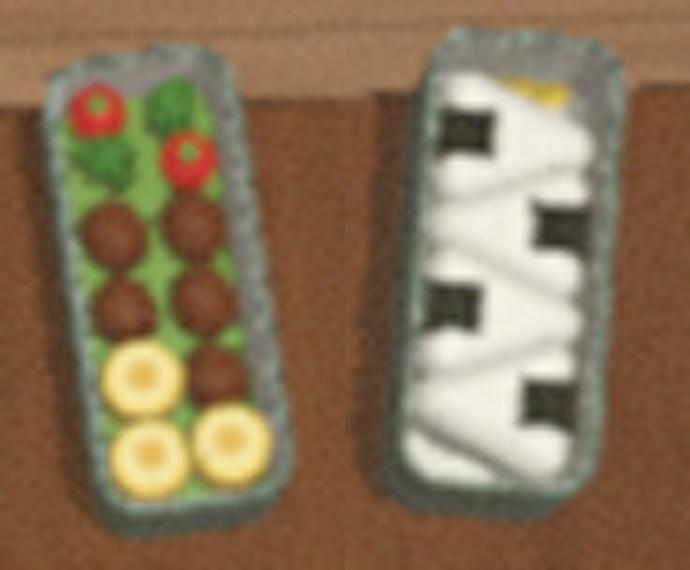

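View pics/c4.png

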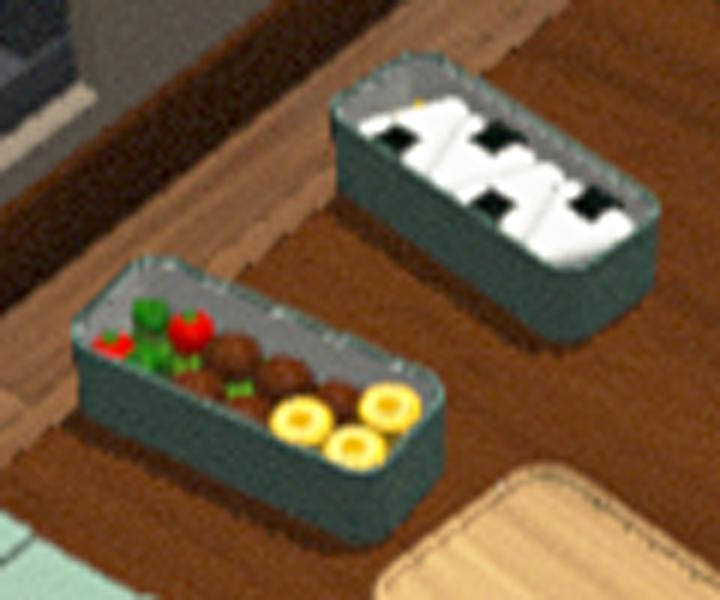

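```bash
python3 - <<'E'
from m import *
def quad(n,L,off,s,z):
    # L: lines left,top,right,bottom; intersect consecutive
    def ln(a): return np.cross([*a[0],1],[*a[1],1])
    ls=[ln(a) for a in L]; P=[]
    for i in range(4):
        q=np.cross(ls[i],ls[(i+1)%4]);q=q[:2]/q[2]
        u=(q+.5)/s-.5+off;P.append(ray(n,*u,z)[:2]*1000)
    P=np.array(P);e=[np.linalg.norm(P[(i+1)%4]-P[i]) for i in range(4)]
    d=[P[(i+1)%4]-P[i] for i in range(4)]
    yaw=[round((np.degrees(np.arctan2(x[1],x[0]))+90)%180-90,1) for x in d]
    print(n,np.round(P.mean(0),1),np.round(e,1),yaw)
off=np.array([330,92])
quad("top",[((45,85),(90,490)),((60,65),(215,48)),((232,65),(292,460)),((105,508),(275,490))],off,7.5,.046)
off2=np.array([394-46,92])
quad("top",[((425,60),(395,470)),((440,32),(605,42)),((625,80),(597,465)),((410,490),(580,498))],off2,7.5,.046)
o=np.array([240,95])
quad("scene",[((80,345),(370,475)),((75,325),(140,260)),((185,260),(435,365)),((380,470),(443,390))],o,6,.046)
quad("scene",[((335,120),(550,265)),((332,105),(395,57)),((430,55),(650,185)),((580,265),(658,210))],o,6,.046)
# tray
im=cv2.imread("pics/top0.png")
o=np.array([320,90])
quad("top",[((50,310),(32,530)),((75,291),(190,301)),((211,320),(196,540)),((45,550),(180,560))],o,3.7,.010)
E
python3 - <<'E'
import cv2
im=cv2.imread("pics/scene0.png")
cv2.imwrite("pics/c5.png",cv2.resize(im[165:245,295:390],None,fx=7,fy=7,interpolation=cv2.INTER_CUBIC))
im=cv2.imread("pics/top0.png")
cv2.imwrite("pics/c6.png",cv2.resize(im[162:248,320:386],None,fx=7,fy=7,interpolation=cv2.INTER_CUBIC))
E
```

```text
top [622.1  -6.1] [ 58.1 141.1  62.4 140.9] [np.float64(-85.1), np.float64(6.4), np.float64(-85.3), np.float64(4.6)]
top [ 621.9 -153.3] [ 61.8 144.4  60.7 145.4] [np.float64(84.7), np.float64(-7.1), np.float64(85.8), np.float64(-6.7)]
scene [619.8  -6.3] [ 59.5 139.1  60.9 141.9] [np.float64(-83.2), np.float64(8.0), np.float64(-80.6), np.float64(7.4)]
scene [ 622.  -151.2] [ 56.  143.6  62.1 138.3] [np.float64(88.7), np.float64(-3.8), np.float64(83.4), np.float64(-6.4)]
top [450.   -5.5] [102.6 164.3 102.6 166.2] [np.float64(83.5), np.float64(-6.0), np.float64(84.5), np.float64(-6.0)]
```

View pics/c5.png

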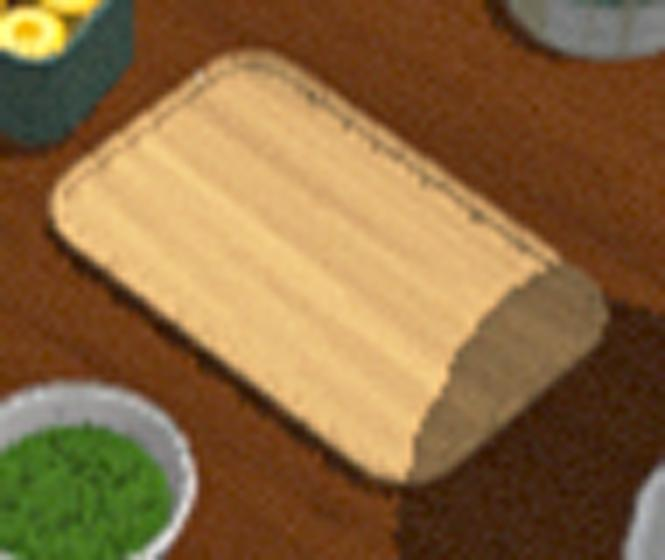

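View pics/c6.png

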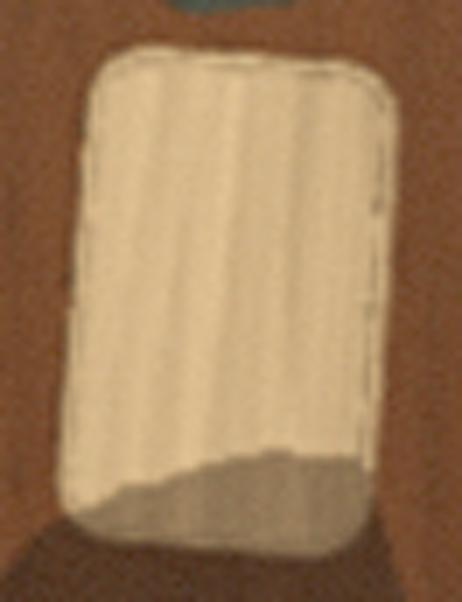

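```bash
cat > go.py <<'E'
from h import *
import sys
x,y,z,yaw=[float(a) for a in sys.argv[1:5]]
s=bot.state();p=s["tool_pos"]*1000
Rm=R.from_quat(s["eef_rot"]).as_matrix()
d=Rm.T@(np.array([x,y,z])-p)/30
cy=np.degrees(np.arctan2(Rm[1,0],Rm[0,0]))
T=np.column_stack([[np.cos(np.radians(yaw)),np.sin(np.radians(yaw)),0],[np.sin(np.radians(yaw)),-np.cos(np.radians(yaw)),0],[0,0,-1]])
print("t",round(s["time_s"],2),"pos",np.round(p,1),"yaw",round(cy,2),"tilt",np.round(Rm[:2,2],4),"gap",round(s["finger_gap"]*1000,1))
print("rotvec",np.round(R.from_matrix(Rm.T@T).as_rotvec(),3),"shift units",np.round(d,2), "| in target-yaw axes",np.round(T.T@(np.array([x,y,z])-p)/30,2))
E
python3 - <<'E'
from m import *
def quad(n,L,off,s,z):
    def ln(a): return np.cross([*a[0],1],[*a[1],1])
    ls=[ln(a) for a in L]; P=[]
    for i in range(4):
        q=np.cross(ls[i],ls[(i+1)%4]);q=q[:2]/q[2]
        P.append(ray(n,*((q+.5)/s-.5+off),z)[:2]*1000)
    P=np.array(P);d=[P[(i+1)%4]-P[i] for i in range(4)]
    print(n,np.round(P.mean(0),1),[round(float(np.linalg.norm(x)),1) for x in d],[round(float((np.degrees(np.arctan2(x[1],x[0]))+90)%180-90),1) for x in d])
quad("scene",[((60,230),(360,475)),((58,180),(215,60)),((280,55),(590,275)),((440,475),(600,335))],np.array([295,165]),7,.010)
quad("top",[((88,110),(60,480)),((130,47),(365,65)),((400,110),(372,500)),((90,530),(320,556))],np.array([320,162]),7,.010)
E
python3 go.py 622 -152.3 150 -6.5
```

```text
scene [448.5  -1.3] [103.0, 165.2, 107.6, 165.2] [84.4, -6.2, 84.4, -7.8]
top [450.5  -4.9] [104.8, 166.1, 103.2, 162.9] [84.1, -6.2, 82.3, -5.7]
t 0.1 pos [ 182.7 -597.2  195. ] yaw 17.01 tilt [-0.0004  0.0012] gap 92.0
rotvec [-0.001  0.     0.41 ] shift units [18.34 -9.9   1.51] | in target-yaw axes [ 12.87 -16.39   1.5 ]
```

```bash
python3 - <<'E'
from h import *
b=ray("scene",396,127,0);print(b*1000)
for z in (.05,.1,.15,.2):print(z,proj("scene",[b[0],b[1],z]),ray("top",475,275,z),ray("top",503,165,z))
E
python3 - <<'E'
import cv2
im=cv2.imread("pics/scene0.png")
cv2.imwrite("pics/c7.png",cv2.resize(im[20:190,370:520],None,fx=3.5,fy=3.5))
E
```

```text
[ 490.83313155 -289.19376754    0.        ]
0.05 [398.17561616 111.78393819] [ 0.28433386 -0.26414368  0.05      ] [ 0.52654715 -0.34342881  0.05      ]
0.1 [400.4834269   95.64331954] [ 0.287532   -0.24668521  0.1       ] [ 0.51648354 -0.32162929  0.1       ]
0.15 [402.93585832  78.49123695] [ 0.29073014 -0.22922674  0.15      ] [ 0.50641993 -0.29982977  0.15      ]
0.2 [405.54694428  60.22953887] [ 0.29392828 -0.21176827  0.2       ] [ 0.49635632 -0.27803026  0.2       ]
```

View pics/c7.png

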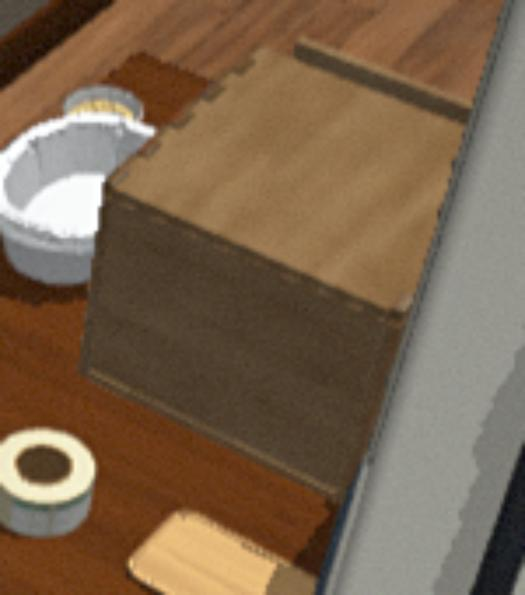

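The box is about 0.16 m tall, so I'll rise and turn first and then cross above it.

Call:
step_arm(plan="0 0 0.14 0 0 -1 80; 0 0 0.14 0 0 -1 80; 0 0 0.13 0 0 -1 80; 0 0 0 0 0 -1 80", squeeze=25)

```text
time_s: 0.5
tool_pos: [0.1827, -0.5973, 0.3163]
eef_rot: [0.998, -0.059, -0.0, -0.0]
contact_force: [-0.4, 0.3, -0.6]
finger_gap: 0.0801
```

```bash
python3 go.py 622 -152.3 150 -6.5
```

```text
t 0.5 pos [ 182.7 -597.3  316.3] yaw -6.75 tilt [-0.0002  0.0008] gap 80.1
rotvec [-0.001  0.    -0.004] shift units [ 12.8  -16.45   5.55] | in target-yaw axes [ 12.87 -16.4    5.54]
```

Call:
step_arm(plan="0 0 0 0.6 -1 0 80; 0 0 0 0.6 -1 0 80; 0 0 0 0.6 -1 0 80; 0 0 0 0.6 -1 0 80; 0 0 0 0.6 -1 0 80")

```text
time_s: 1.0
tool_pos: [0.2897, -0.4574, 0.3153]
eef_rot: [0.998, -0.057, -0.0, -0.0]
contact_force: [-0.5, -0.4, -0.0]
finger_gap: 0.0802
```

Call:
step_arm(plan="0 0 0 0.8 -1 0 80; 0 0 0 0.8 -1 0 80; 0 0 0 0.8 -1 0 80; 0 0 0 0.8 -1 0 80; 0 0 0 0.8 -1 0 80")

```text
time_s: 1.5
tool_pos: [0.4261, -0.3219, 0.3154]
eef_rot: [0.998, -0.057, -0.0, -0.0]
contact_force: [0.4, -0.1, 0.5]
finger_gap: 0.0799
```

Call:
step_arm(plan="0 0 0 0.9 -1 0 80; 0 0 0 0.9 -1 0 80; 0 0 0 0.9 -1 0 80; 0 0 0 0.9 -1 0 80; 0 0 0 0.9 -1 0 80")

```text
time_s: 2.0
tool_pos: [0.5773, -0.1881, 0.3152]
eef_rot: [0.998, -0.056, -0.0, -0.0]
contact_force: [-0.4, -0.5, 0.3]
finger_gap: 0.0799
```

```bash
python3 go.py 622 -152.3 120 -6.5
```

```text
t 2.0 pos [ 577.3 -188.1  315.2] yaw -6.48 tilt [-0.0005  0.0001] gap 79.9
rotvec [-0.     0.001  0.   ] shift units [ 1.35 -1.35  6.51] | in target-yaw axes [ 1.34 -1.35  6.51]
```

Call:
step_arm(plan="0 0 0 0.7 -0.7 1 80; 0 0 0 0.65 -0.65 1 80; 0 0 0 0 0 1 80; 0 0 0 0 0 1 80; 0 0 0 0 0 1 80")

```text
time_s: 2.5
tool_pos: [0.621, -0.1534, 0.1639]
eef_rot: [0.998, -0.056, -0.0, -0.0]
contact_force: [0.4, 0.3, 0.1]
finger_gap: 0.0802
```

```bash
python3 go.py 622 -152.3 22 -6.5
python3 - <<'E'
from h import *
a=snap("top","t1");b=snap("scene","s1")
cv2.imwrite("pics/c8.png",cv2.hconcat([cv2.resize(a[80:200,360:480],(400,400)),cv2.resize(b[60:180,260:380],(400,400))]))
E
```

```text
t 2.5 pos [ 621.  -153.4  163.9] yaw -6.45 tilt [-0.0008  0.0002] gap 80.2
rotvec [-0.     0.001  0.001] shift units [ 0.03 -0.04  4.73] | in target-yaw axes [ 0.03 -0.04  4.73]
```

View pics/c8.png

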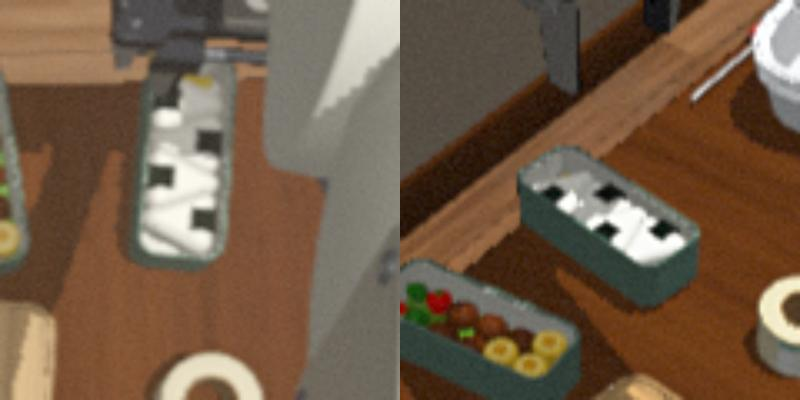

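The open fingers hang above the rice tier, well clear of its neighbours, so I'll descend.

Call:
step_arm(plan="0 0 0 0.03 -0.04 1 80; 0 0 0 0 0 1 80; 0 0 0 0 0 1 80; 0 0 0 0 0 1 80; 0 0 0 0 0 0.6 80")

```text
time_s: 3.1
tool_pos: [0.6221, -0.1528, 0.0269]
eef_rot: [0.998, -0.057, -0.0, -0.0]
contact_force: [0.2, 0.9, -0.2]
finger_gap: 0.0804
```

```bash
python3 go.py 622 -152.3 22 -6.5
python3 - <<'E'
from h import *
b=snap("scene","s2")
cv2.imwrite("pics/c9.png",cv2.resize(b[60:180,260:400],(700,600)))
E
```

```text
t 3.1 pos [ 622.1 -152.8   26.9] yaw -6.5 tilt [-0.0008  0.0002] gap 80.4
rotvec [-0.     0.001  0.   ] shift units [-0.   -0.02  0.16] | in target-yaw axes [-0.   -0.02  0.16]
```

View pics/c9.png

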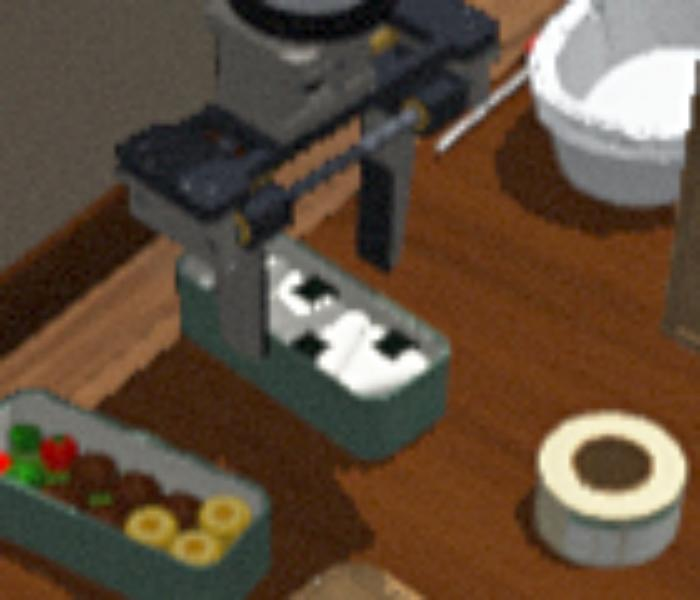

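Run:
```python
from h import *
a=np.radians(-6.5);X=np.array([np.cos(a),np.sin(a)]);Y=np.array([-np.sin(a),np.cos(a)])
c=np.array([.622,-.1525])
f=lambda p:(proj("scene",p)-[260,60])*5
for s in (-1,1):
    print("finger bottom outer corner",f([*(c+Y*.058+X*.01*s),.016]))
    print("tier near rim ends",f([*(c+Y*.030+X*.073*s),.046]),"bottom",f([*(c+Y*.024+X*.067*s),.0]))
```

```text
finger bottom outer corner [238.43872303 414.28454939]
tier near rim ends [373.67792192 404.25730094] bottom [371.63785027 461.26017615]
finger bottom outer corner [209.87837429 394.17472181]
tier near rim ends [161.15465999 260.29429655] bottom [181.77681997 329.83314175]
```

Run:
```python
from h import *
a=np.radians(-6.5);X=np.array([np.cos(a),np.sin(a)]);Y=np.array([-np.sin(a),np.cos(a)])
c=np.array([.622,-.1525])
f=lambda p:(proj("scene",p)-[260,60])*5
for y in (.040,.046,.052):
  for s in (-1,1): print(y,s,f([*(c+Y*y+X*.01*s),.016]))
for y in (-.040,-.050):
  for s in (-1,1): print(y,s,f([*(c+Y*y+X*.01*s),.016]),f([*(c+Y*y+X*.01*s),.05]))
```

```text
0.04 -1 [265.02091312 396.02155821]
0.04 1 [236.44625498 376.1775058 ]
0.046 -1 [256.19860477 402.08282476]
0.046 1 [227.62840869 382.15075923]
0.052 -1 [247.33795823 408.17043113]
0.052 1 [218.77253065 388.14977555]
-0.04 -1 [379.10637924 317.64043706] [380.47126222 265.53186789]
-0.04 1 [350.49971729 298.91711682] [351.28490331 246.8211453 ]
-0.05 -1 [392.918835   308.15074652] [394.55494533 256.03811136]
-0.05 1 [364.31153661 289.56092094] [365.36798812 237.46351753]
```

Run:
```python
from h import *
a=np.radians(-6.45);X=np.array([np.cos(a),np.sin(a)]);Y=np.array([-np.sin(a),np.cos(a)])
c=np.array([.621,-.1534])
for y in (.04,.05):
  for z in (.153,.170,.18,.19): print(y,z,[proj("scene",[*(c+Y*y+X*.01*s),z]).round(1) for s in (-1,1)])
b=snap("scene","s3")
cv2.imwrite("pics/c10.png",cv2.resize(b[60:180,260:400],(700,600)))
print(bot.state()["tool_pos"],bot.state()["time_s"])
```

```text
0.04 0.153 [array([312.8,  94.5]), array([306.6,  90.5])]
0.04 0.17 [array([312.7,  88.4]), array([306.4,  84.4])]
0.04 0.18 [array([312.6,  84.7]), array([306.3,  80.8])]
0.04 0.19 [array([312.6,  81. ]), array([306.2,  77.1])]
0.05 0.153 [array([309.6,  96.5]), array([303.4,  92.5])]
0.05 0.17 [array([309.5,  90.4]), array([303.2,  86.4])]
0.05 0.18 [array([309.4,  86.7]), array([303. ,  82.7])]
0.05 0.19 [array([309.3,  83. ]), array([302.9,  79. ])]
[ 0.62111825 -0.15258465  0.02633392] 3.2
```

View pics/c10.png

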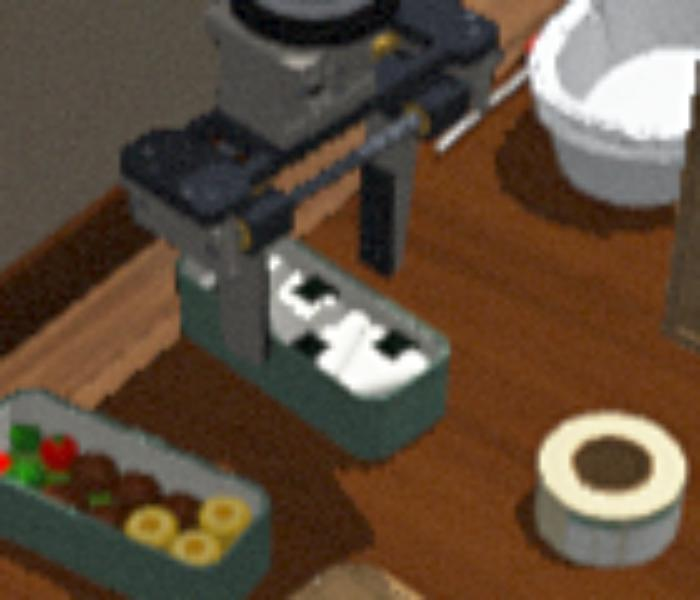

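Run:
```python
import cv2
b=cv2.imread("pics/s1.png")
cv2.imwrite("pics/c11.png",cv2.resize(b[40:140,280:400],None,fx=6,fy=6))
```

```text
(no output)
```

View pics/c11.png

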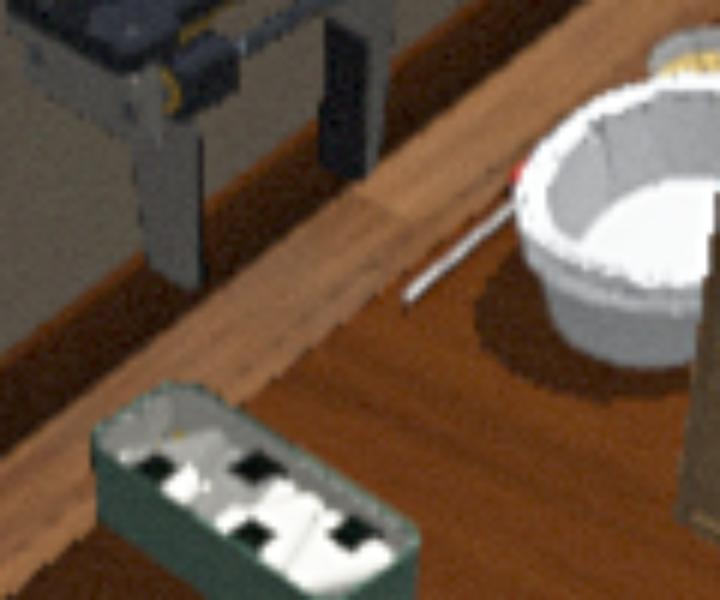

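Run:
```python
from h import *
b=snap("top","t4")
cv2.imwrite("pics/c12.png",cv2.resize(b[80:180,360:480],None,fx=6,fy=6))
a=np.radians(-6.45);X=np.array([np.cos(a),np.sin(a)]);Y=np.array([-np.sin(a),np.cos(a)])
c=np.array([.6216,-.1526])
for y in (.04,.05,-.04):
  for z in (.016,.035,.095): print(y,z,[((proj("top",[*(c+Y*y+X*.01*s),z])-[360,80])*6).round(0) for s in (-1,1)])
```

```text
0.04 0.016 [array([213., 320.]), array([217., 271.])]
0.04 0.035 [array([221., 306.]), array([225., 256.])]
0.04 0.095 [array([249., 258.]), array([252., 205.])]
0.05 0.016 [array([188., 318.]), array([191., 269.])]
0.05 0.035 [array([195., 304.]), array([199., 254.])]
0.05 0.095 [array([221., 256.]), array([225., 203.])]
-0.04 0.016 [array([416., 337.]), array([419., 288.])]
-0.04 0.035 [array([428., 323.]), array([431., 273.])]
-0.04 0.095 [array([470., 276.]), array([473., 223.])]
```

View pics/c12.png

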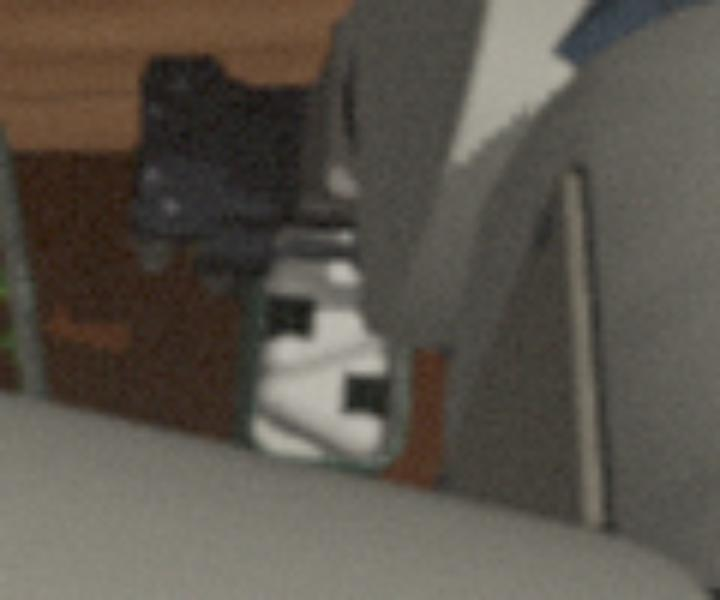

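Run:
```python
from h import *
im=cv2.imread("pics/s3.png"); tp=cv2.imread("pics/t4.png")
a=np.radians(-6.47);X=np.array([np.cos(a),np.sin(a)]);Y=np.array([-np.sin(a),np.cos(a)])
def draw(img,n,off,s,o):
    v=cv2.resize(img[off[1]:off[1]+120,off[0]:off[0]+140],None,fx=s,fy=s)
    c=np.array([.6213,-.1527])
    for dz,col in ((0,(0,0,255)),(.019,(0,255,255))):
        q=[]
        for z in (.0263-.011,.103):
          for sy in (1,-1):
            P=[((proj(n,[*(c+Y*sy*y+X*x),z+dz])-off)*s).astype(int) for y,x in ((.040,-.01),(.040,.01),(.058,.01),(.058,-.01))]
            cv2.polylines(v,[np.array(P)],True,col,1)
        P=[((proj(n,[*(c+Y*y+X*x),.103+dz])-off)*s).astype(int) for y,x in ((.0945,-.0375),(.0945,.0375),(-.0945,.0375),(-.0945,-.0375))]
        cv2.polylines(v,[np.array(P)],True,col,1)
    cv2.imwrite(o,v)
draw(im,"scene",np.array([250,50]),5,"pics/d1.png")
draw(tp,"top",np.array([350,70]),5,"pics/d2.png")
```

```text
(no output)
```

View pics/d1.png

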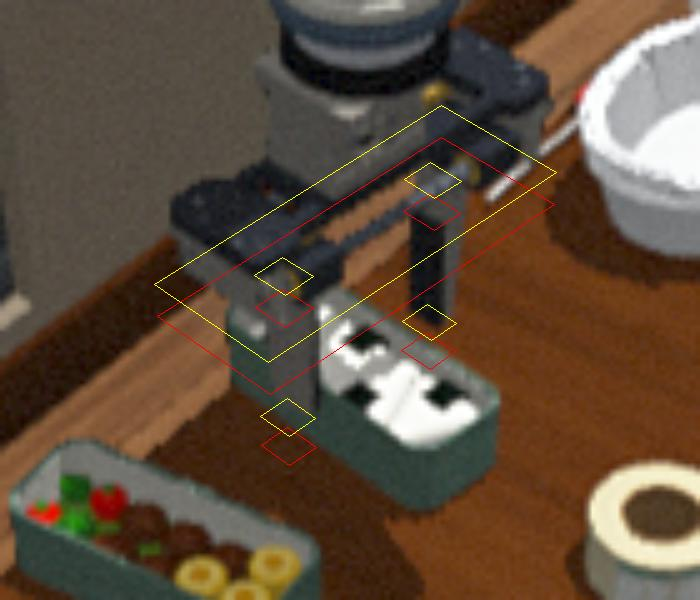

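View pics/d2.png

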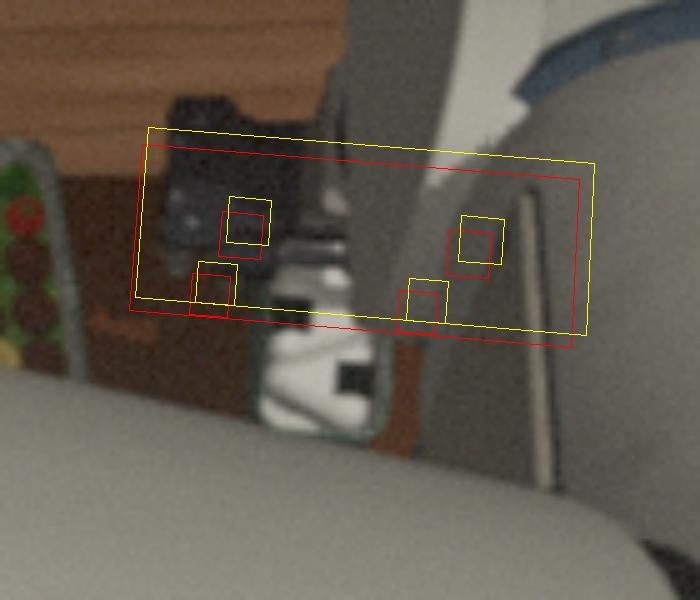

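Run:
```python
from h import *
im=cv2.imread("pics/s1.png"); tp=cv2.imread("pics/t1.png")
a=np.radians(-6.45);X=np.array([np.cos(a),np.sin(a)]);Y=np.array([-np.sin(a),np.cos(a)])
def draw(img,n,off,s,o):
    v=cv2.resize(img[off[1]:off[1]+110,off[0]:off[0]+140],None,fx=s,fy=s)
    c=np.array([.621,-.1534])
    for z in (.1639-.011,.2406):
          for sy in (1,-1):
            P=[((proj(n,[*(c+Y*sy*y+X*x),z])-off)*s).astype(int) for y,x in ((.040,-.01),(.040,.01),(.058,.01),(.058,-.01))]
            cv2.polylines(v,[np.array(P)],True,(0,0,255),1)
    return v
cv2.imwrite("pics/d3.png",cv2.vconcat([draw(im,"scene",np.array([270,0]),5,""),]))
cv2.imwrite("pics/d4.png",draw(tp,"top",np.array([370,60]),5,""))
```

```text
(no output)
```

View pics/d3.png

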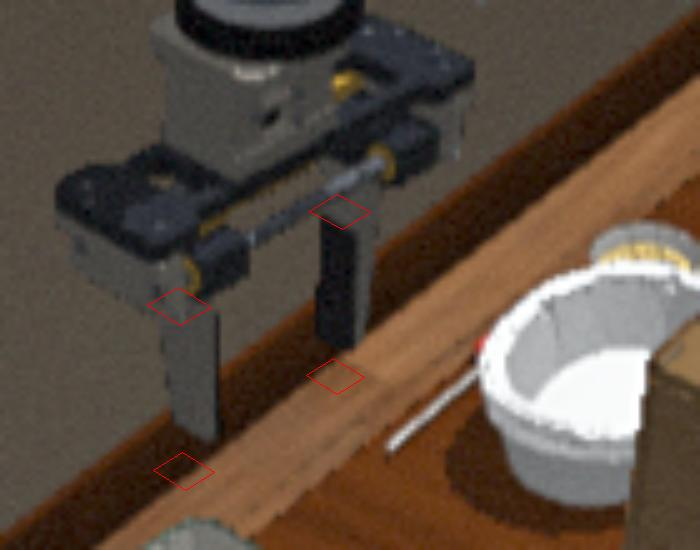

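View pics/d4.png

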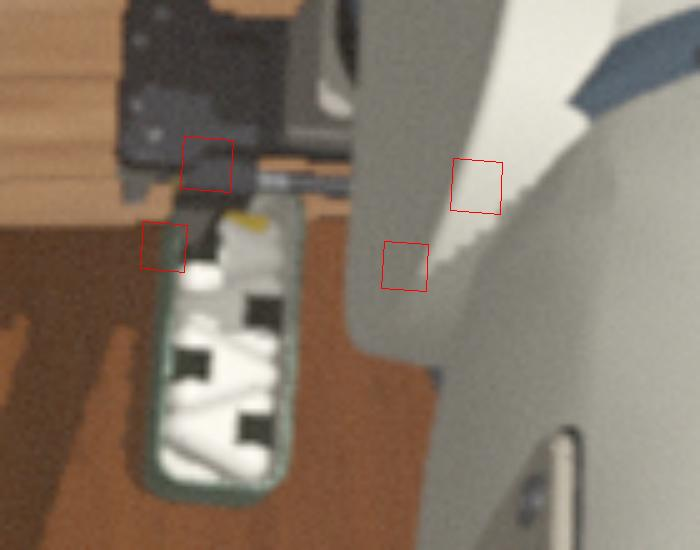

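Run:
```python
from h import *
def tri(us,ut):
    A=[];b=[]
    for n,u in (("scene",us),("top",ut)):
        p0=ray(n,*u,0);p1=ray(n,*u,.5);d=(p1-p0)/np.linalg.norm(p1-p0)
        M=np.eye(3)-np.outer(d,d);A.append(M);b.append(M@p0)
    x=np.linalg.lstsq(np.vstack(A),np.hstack(b),rcond=None)
    return x[0]*1000, x[1]
print(tri((313.6,88.6),(413.6,111)))
a=np.radians(-6.45);X=np.array([np.cos(a),np.sin(a)]);Y=np.array([-np.sin(a),np.cos(a)])
print((np.array([.621,-.1534])+Y*.04-X*.01)*1000)
print(camera_params("scene")["view"][:3,:3]@camera_params("scene")["view"][:3,:3].T)
```

```text
(array([ 621.5162892 , -124.65911273,  158.68730154]), array([2.75289972e-06]))
[ 615.55674197 -112.52982821]
[[ 1.00000000e+00  8.93159574e-17 -7.64260087e-17]
 [ 8.93159574e-17  1.00000000e+00 -3.18924358e-17]
 [-7.64260087e-17 -3.18924358e-17  1.00000000e+00]]
```

Run:
```python
from h import *
im=cv2.imread("pics/scene0.png")
v=cv2.resize(im[130:400,440:640],None,fx=2.2,fy=2.2)
f=lambda P:tuple(int(t) for t in ((proj("scene",P)-[440,130])*2.2))
for z in (0,.02,.15,.3):
    cv2.circle(v,f([0,0,z]),3,(0,0,255),-1)
for r in (.09,.1,.11,.12):
    P=np.array([f([r*np.cos(t),r*np.sin(t),0.0]) for t in np.linspace(0,6.28,60)]);cv2.polylines(v,[P],True,(0,255,255),1)
cv2.imwrite("pics/d5.png",v)
```

```text
(no output)
```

View pics/d5.png

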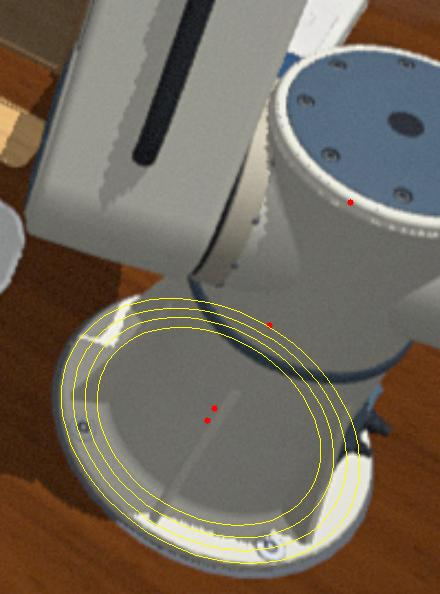

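Run:
```python
from h import *
a=np.radians(-6.47);X=np.array([np.cos(a),np.sin(a)]);Y=np.array([-np.sin(a),np.cos(a)])
c=np.array([.6213,-.1527])
for nm,u in (("near",(313.2,132.2)),("far inner -x",(250+443/5,50+325/5)),("far inner +x",(250+412/5,50+315/5))):
  for z in (.0153,.025,.035,.045):
    p=ray("scene",*u,z)[:2]-c; print(nm,z,"along X",round(p@X*1000,1),"Y",round(p@Y*1000,1))
```

```text
near 0.0153 along X 8.7 Y 21.9
near 0.025 along X 1.1 Y 29.2
near 0.035 along X -6.7 Y 36.7
near 0.045 along X -14.5 Y 44.2
far inner -x 0.0153 along X 8.6 Y -68.6
far inner -x 0.025 along X 1.0 Y -60.3
far inner -x 0.035 along X -6.8 Y -51.8
far inner -x 0.045 along X -14.7 Y -43.2
far inner +x 0.0153 along X 25.2 Y -63.1
far inner +x 0.025 along X 17.4 Y -54.8
far inner +x 0.035 along X 9.4 Y -46.4
far inner +x 0.045 along X 1.4 Y -37.9
```

The camera view puts the fingertips higher than the pose reading implies. A gentle close on the tier will settle it safely.

Call:
step_arm(plan="0 0 0 0 0 0.15 75; 0 0 0 0 0 0 70; 0 0 0 0 0 0 66; 0 0 0 0 0 0 64", squeeze=5)

```text
time_s: 3.65
tool_pos: [0.6227, -0.1529, 0.0239]
eef_rot: [0.998, -0.057, 0.001, 0.0]
contact_force: [1.2, -0.4, 0.3]
finger_gap: 0.064
```

Run:
```python
from h import *
print(bot.state()["tool_pos"],bot.state()["finger_gap"],bot.state()["contact_force"])
b=snap("scene","s5")
cv2.imwrite("pics/c13.png",cv2.resize(b[60:180,260:400],(700,600)))
```

```text
[ 0.62273675 -0.1529008   0.02392262] 0.06404235734917224 [ 1.24984392 -0.41252042  0.31235057]
```

View pics/c13.png

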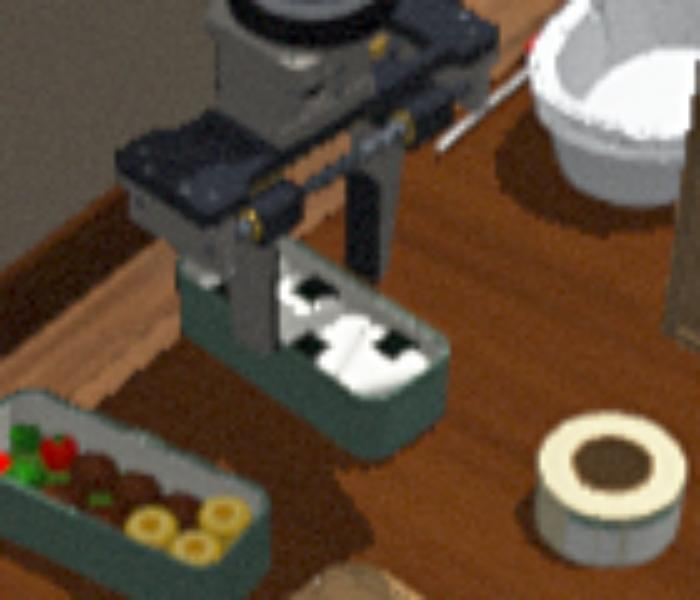

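Run:
```python
from h import *
a=np.radians(-6.47);X=np.array([np.cos(a),np.sin(a)]);Y=np.array([-np.sin(a),np.cos(a)])
c=np.array([.6220,-.1527])
b=cv2.imread("pics/s5.png")
cv2.imwrite("pics/c14.png",cv2.resize(b[80:150,285:365],None,fx=9,fy=8,interpolation=cv2.INTER_CUBIC)[:,:] )
for nm,u in (("near -x",(315.6,130.4)),("near +x",(307,127.5)),("far inner -x",(336,116.4)),("far inner +x",(330,114.4))):
  for z in (.013,.025,.035,.045,.055):
    p=ray("scene",*u,z)[:2]-c; print(nm,z,"along X",round(p@X*1000,1),"Y",round(p@Y*1000,1))
```

```text
near -x 0.013 along X 10.3 Y 11.3
near -x 0.025 along X 0.9 Y 20.5
near -x 0.035 along X -7.0 Y 28.1
near -x 0.045 along X -14.8 Y 35.7
near -x 0.055 along X -22.6 Y 43.3
near +x 0.013 along X 33.1 Y 18.9
near +x 0.025 along X 23.4 Y 28.0
near +x 0.035 along X 15.3 Y 35.5
near +x 0.045 along X 7.2 Y 43.0
near +x 0.055 along X -0.9 Y 50.5
far inner -x 0.013 along X 10.7 Y -62.1
far inner -x 0.025 along X 1.3 Y -51.9
far inner -x 0.035 along X -6.6 Y -43.5
far inner -x 0.045 along X -14.4 Y -35.1
far inner -x 0.055 along X -22.3 Y -26.6
far inner +x 0.013 along X 26.9 Y -56.9
far inner +x 0.025 along X 17.3 Y -46.8
far inner +x 0.035 along X 9.3 Y -38.4
far inner +x 0.045 along X 1.2 Y -30.0
far inner +x 0.055 along X -6.8 Y -21.6
```

View pics/c14.png

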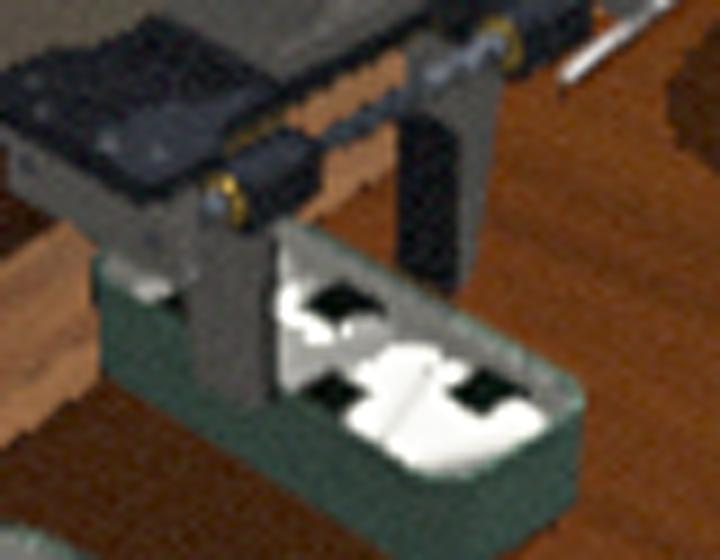

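Call:
step_arm(plan="0 0 0 0 0 0.05 60; 0 0 0 0 0 0 58; 0 0 0 0 0 0 56; 0 0 0 0 0 0 54", squeeze=20)

```text
time_s: 4.1
tool_pos: [0.6226, -0.1525, 0.0219]
eef_rot: [0.998, -0.057, 0.0, -0.0]
contact_force: [0.9, 3.7, 5.0]
finger_gap: 0.0601
```

Run:
```python
from h import *
print(bot.state()["tool_pos"],bot.state()["finger_gap"],bot.state()["contact_force"])
b=snap("scene","s6")
cv2.imwrite("pics/c15.png",cv2.resize(b[80:160,275:365],None,fx=8,fy=7,interpolation=cv2.INTER_CUBIC)[:,:] )
```

```text
[ 0.62261945 -0.15254768  0.02194274] 0.06011002410984517 [0.91819468 3.67016037 5.03063716]
```

View pics/c15.png

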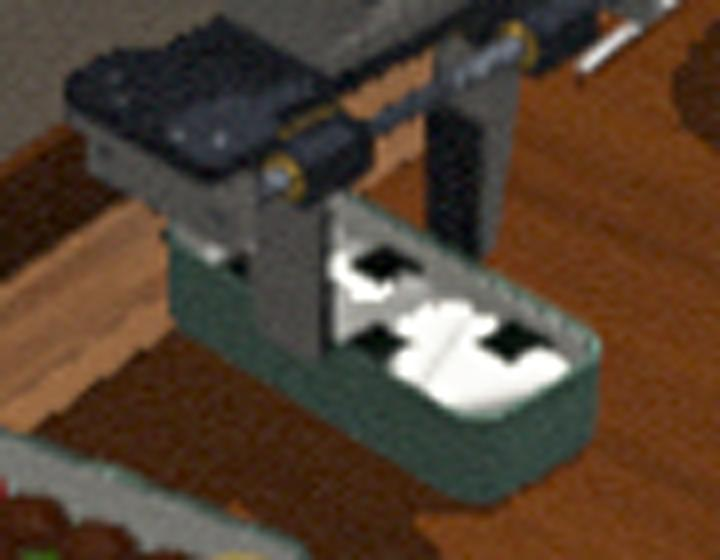

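Call:
step_arm(plan="0 0 0 0 0 0 54; 0 0 0 0 0 -0.1 54; 0 0 0 0 0 -0.3 54; 0 0 0 0 0 -0.5 54", squeeze=30)

```text
time_s: 4.55
tool_pos: [0.621, -0.1527, 0.0481]
eef_rot: [0.998, -0.057, -0.001, -0.0]
contact_force: [-0.5, -0.4, -2.4]
finger_gap: 0.0594
```

Call:
step_arm(plan="0 0 0 0 0 -0.8 54; 0 0 0 0 0 -0.8 54; 0 0 0 0 0 -0.5 54; 0 0 0 0 0 0 54")

```text
time_s: 4.95
tool_pos: [0.624, -0.1533, 0.1146]
eef_rot: [0.998, -0.057, 0.002, 0.0]
contact_force: [-0.7, 0.3, -2.3]
finger_gap: 0.0592
```

Run:
```python
from h import *
print(bot.state()["tool_pos"],bot.state()["finger_gap"],bot.state()["contact_force"],bot.state()["torque"])
b=snap("scene","s7");t=snap("top","t7")
cv2.imwrite("pics/c16.png",cv2.resize(b[50:150,275:365],None,fx=8,fy=6,interpolation=cv2.INTER_CUBIC)[:,:] )
```

```text
[ 0.62399803 -0.15332537  0.1146357 ] 0.059198274396850076 [-0.69596311  0.32264075 -2.25515976] [0.02040854 0.02072676 0.027385  ]
```

View pics/c16.png

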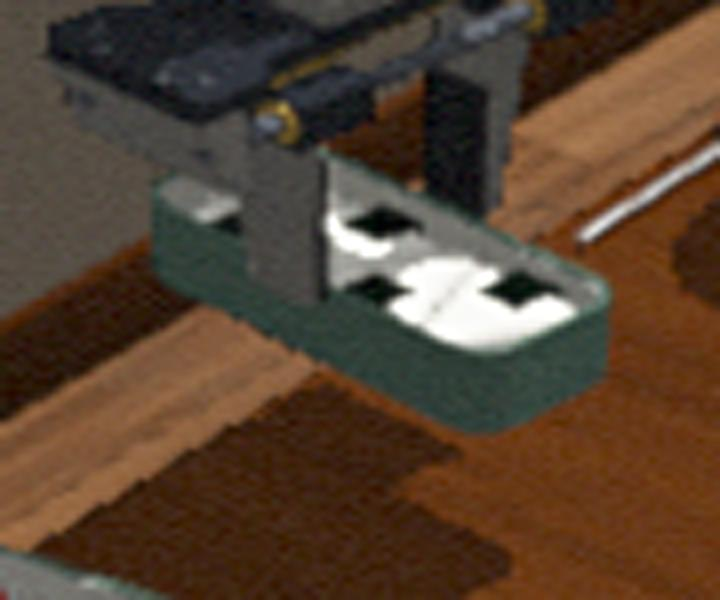

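View pics/t7.png

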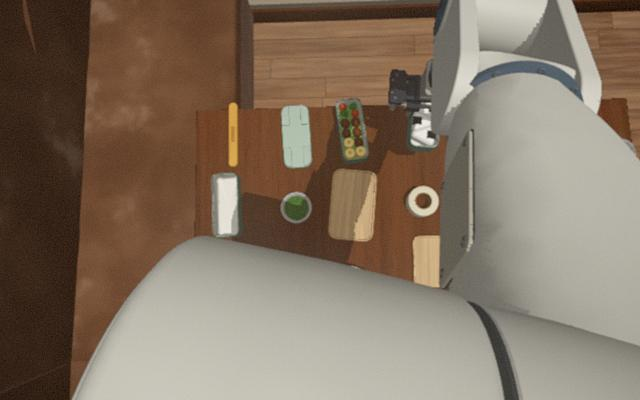

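The tier is lifted level, with the wrist showing about 2.3–2.7 N, which matches 0.28 kg. Next I'll carry it to above the tray.

```bash
python3 go.py 450.2 -4.3 110 -6.1
```

```text
t 5.05 pos [ 622.  -152.8  111.6] yaw -6.49 tilt [ 0.0001 -0.0001] gap 59.1
rotvec [ 0.    -0.    -0.007] shift units [-6.25 -4.27  0.05] | in target-yaw axes [-6.22 -4.31  0.05]
```

Call:
step_arm(plan="0 0 -0.007 -0.3 -0.2 0 54; 0 0 0 -0.6 -0.4 0 54; 0 0 0 -0.8 -0.55 0 54; 0 0 0 -0.8 -0.55 0 54; 0 0 0 -0.8 -0.55 0 54")

```text
time_s: 5.55
tool_pos: [0.5284, -0.074, 0.1102]
eef_rot: [0.999, -0.053, -0.001, -0.0]
contact_force: [0.1, -0.2, -3.0]
finger_gap: 0.0593
```

Call:
step_arm(plan="0 0 0 -0.8 -0.55 0 54; 0 0 0 -0.8 -0.55 0 54; 0 0 0 -0.8 -0.55 0 54; 0 0 0 -0.4 -0.3 0 54; 0 0 0 -0.12 -0.11 0 54")

```text
time_s: 6.05
tool_pos: [0.4486, -0.0035, 0.111]
eef_rot: [0.999, -0.052, -0.001, 0.0]
contact_force: [0.0, -0.3, -2.9]
finger_gap: 0.0591
```

Call:
step_arm(plan="0 0 0 0 0 0.2 54; 0 0 0 0 0 0 54; 0 0 0 0 0 0 54")

```text
time_s: 6.35
tool_pos: [0.4511, -0.0048, 0.1053]
eef_rot: [0.999, -0.053, -0.0, 0.0]
contact_force: [0.1, -0.4, -2.7]
finger_gap: 0.0593
```

```bash
python3 go.py 450.2 -4.3 27 -6.1;python3 - <<'E'
from h import *
b=snap("scene","s8");t=snap("top","t8")
cv2.imwrite("pics/c17.png",cv2.resize(b[100:260,280:440],None,fx=4,fy=3.7,interpolation=cv2.INTER_CUBIC)[:,:] )
E
```

```text
t 6.35 pos [451.1  -4.8 105.3] yaw -6.11 tilt [-0.0001 -0.0001] gap 59.3
rotvec [ 0.  0. -0.] shift units [-0.03 -0.01  2.61] | in target-yaw axes [-0.03 -0.01  2.61]
```

View pics/c17.png

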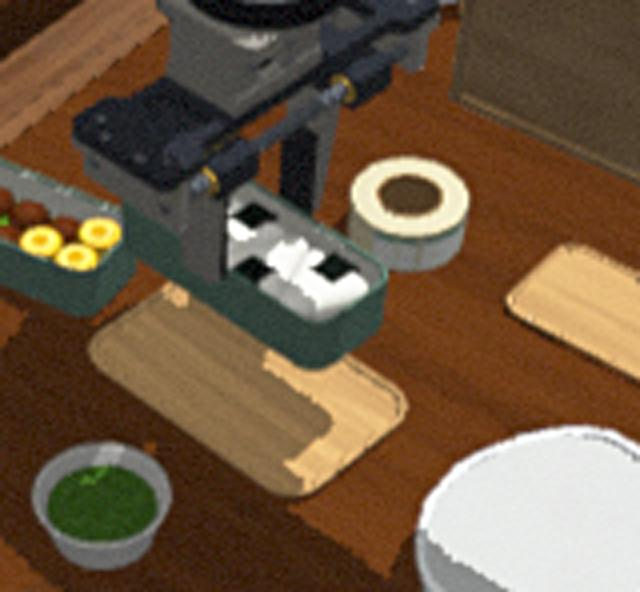

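View pics/t8.png

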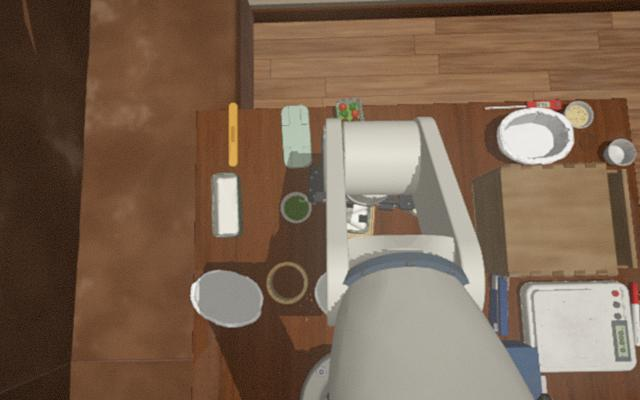

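```bash
cat > ov.py <<'E'
from h import *
def box(img,n,off,s,c,yaw,zs,L=.146,W=.060,col=(0,0,255)):
    a=np.radians(yaw);X=np.array([np.cos(a),np.sin(a)]);Y=np.array([-np.sin(a),np.cos(a)])
    c=np.array(c)/1000
    for z in zs:
        P=np.array([((proj(n,[*(c+X*x*L/2+Y*y*W/2),z/1000])-off+.5)*s-.5).astype(int) for x,y in ((1,1),(1,-1),(-1,-1),(-1,1))])
        cv2.polylines(img,[P],True,col,1)
E
python3 - <<'E'
from ov import *
b=cv2.imread("pics/s8.png");o=np.array([290,120]);s=6
v=cv2.resize(b[120:220,290:410],None,fx=s,fy=s,interpolation=cv2.INTER_CUBIC)
box(v,"scene",o,s,(451,-4.8),-6.1,(83,129))
box(v,"scene",o,s,(450.2,-4.3),-6.1,(10,),.166,.104)
cv2.imwrite("pics/d6.png",v)
E
```

```text
(no output)
```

View pics/d6.png

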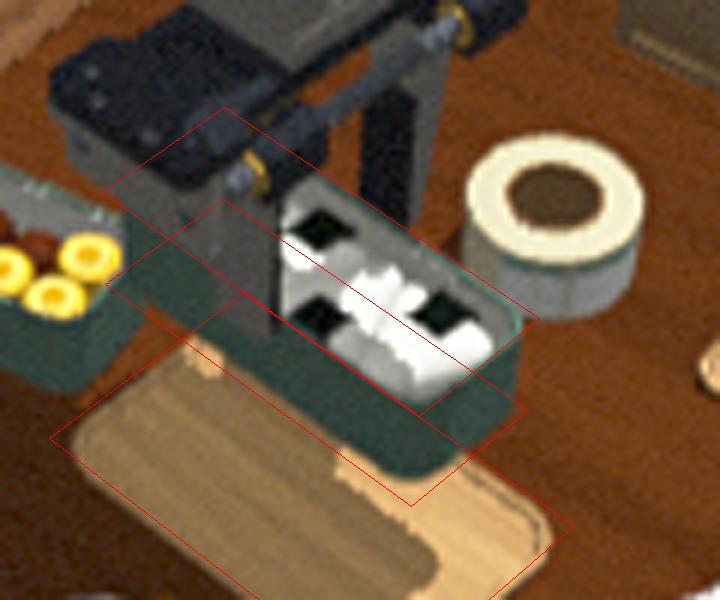

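The predicted rim outline matches the carried tier within about 1 px, so the TCP and cameras agree. Lowering onto the tray.

Call:
step_arm(plan="0 0 0 -0.02 0 0.4 54; 0 0 0 0 0 0.7 54; 0 0 0 0 0 0.7 54; 0 0 0 0 0 0.4 54; 0 0 0 0 0 0.2 54")

```text
time_s: 6.95
tool_pos: [0.449, -0.0044, 0.0322]
eef_rot: [0.999, -0.053, -0.001, 0.0]
contact_force: [-0.2, 0.6, -3.8]
finger_gap: 0.0591
```

```bash
python3 go.py 450.2 -4.3 27 -6.1
```

```text
t 6.95 pos [449.   -4.4  32.2] yaw -6.09 tilt [-0.0021  0.    ] gap 59.1
rotvec [0.    0.002 0.   ] shift units [ 0.04 -0.01  0.17] | in target-yaw axes [ 0.04 -0.01  0.17]
```

Call:
step_arm(plan="0 0 0 0 0 0.05 54; 0 0 0 0 0 0.05 54; 0 0 0 0 0 0 54")

```text
time_s: 7.25
tool_pos: [0.4504, -0.0043, 0.031]
eef_rot: [0.999, -0.053, 0.0, -0.0]
contact_force: [0.1, -0.2, -3.4]
finger_gap: 0.0593
```

Call:
step_arm(plan="0 0 0 0 0 0.04 54; 0 0 0 0 0 0 54")

```text
time_s: 7.45
tool_pos: [0.4502, -0.0043, 0.0297]
eef_rot: [0.999, -0.053, 0.0, -0.0]
contact_force: [-0.2, 0.1, -2.2]
finger_gap: 0.0589
```

Call:
step_arm(plan="0 0 0 0 0 0.04 54; 0 0 0 0 0 0 54")

```text
time_s: 7.65
tool_pos: [0.4499, -0.0043, 0.0282]
eef_rot: [0.999, -0.053, 0.0, -0.0]
contact_force: [-0.2, 0.4, -2.1]
finger_gap: 0.0595
```

Call:
step_arm(plan="0 0 0 0 0 0.03 54; 0 0 0 0 0 0 54")

```text
time_s: 7.85
tool_pos: [0.4498, -0.0043, 0.0272]
eef_rot: [0.999, -0.053, -0.0, 0.0]
contact_force: [0.0, -0.8, -2.8]
finger_gap: 0.0593
```

Call:
step_arm(plan="0 0 0 0 0 0.02 54; 0 0 0 0 0 0 54")

```text
time_s: 8.05
tool_pos: [0.4499, -0.0043, 0.0269]
eef_rot: [0.999, -0.053, -0.0, -0.0]
contact_force: [-1.7, 0.5, 2.6]
finger_gap: 0.0593
```

Call:
step_arm(plan="0 0 0 0 0 0.02 54; 0 0 0 0 0 0 54")

```text
time_s: 8.25
tool_pos: [0.4499, -0.0043, 0.0269]
eef_rot: [0.999, -0.053, -0.0, 0.0]
contact_force: [-5.1, -0.7, 14.3]
finger_gap: 0.0591
```

The tier touched down exactly where expected, at TCP z = 27 mm. I'll relax slightly and release.

Call:
step_arm(plan="0 0 0 0 0 -0.02 56; 0 0 0 0 0 0 60; 0 0 0 0 0 0 64; 0 0 0 0 0 0 70; 0 0 0 0 0 0 72")

```text
time_s: 8.75
tool_pos: [0.45, -0.0043, 0.0266]
eef_rot: [0.999, -0.053, 0.0, -0.0]
contact_force: [-0.0, 0.1, -0.0]
finger_gap: 0.0723
```

Call:
step_arm(plan="0 0 0 0 0 -0.3 72; 0 0 0 0 0 -0.8 72; 0 0 0 0 0 -1 72; 0 0 0 0 0 -1 72; 0 0 0 0 0 -1 78")

```text
time_s: 9.25
tool_pos: [0.4496, -0.0043, 0.1515]
eef_rot: [0.999, -0.053, 0.0, -0.0]
contact_force: [1.0, -0.3, -0.2]
finger_gap: 0.0774
```

```bash
python3 go.py 621 -6.3 140 5.7
```

```text
t 9.25 pos [449.6  -4.3 151.5] yaw -6.09 tilt [0.0002 0.    ] gap 77.4
rotvec [-0.    -0.    -0.206] shift units [ 5.69 -0.54  0.38] | in target-yaw axes [5.68 0.63 0.38]
```

Call:
step_arm(plan="0 0 -0.103 0 0 0 78; 0 0 -0.103 0 0 0 78; 0 0 0 1 0.1 0 78; 0 0 0 1 0.1 0 78; 0 0 0 1 0.1 0 78")

```text
time_s: 9.75
tool_pos: [0.5414, -0.0043, 0.1505]
eef_rot: [0.999, 0.05, 0.0, 0.0]
contact_force: [0.5, -1.0, -0.4]
finger_gap: 0.0781
```

Call:
step_arm(plan="0 0 0 1 0.12 0 78; 0 0 0 1 0.12 0 78; 0 0 0 0.68 0.09 0.2 78; 0 0 0 0 0 0 78; 0 0 0 0 0 0 78")

```text
time_s: 10.25
tool_pos: [0.6205, -0.0061, 0.1436]
eef_rot: [0.999, 0.05, -0.001, -0.0]
contact_force: [-0.8, -0.4, -0.1]
finger_gap: 0.0779
```

```bash
python3 go.py 621 -6.3 22 5.7
python3 - <<'E'
from ov import *
b=snap("scene","s9");t=snap("top","t9")
o=np.array([235,110]);s=5
v=cv2.resize(b[110:230,235:375],None,fx=s,fy=s,interpolation=cv2.INTER_CUBIC)
box(v,"scene",o,s,(450,-4.3),-6.1,(5,51))
box(v,"scene",o,s,(621,-6.3),5.7,(0,46))
cv2.imwrite("pics/d7.png",v)
E
```

```text
t 10.25 pos [620.5  -6.1 143.6] yaw 5.72 tilt [-0.0013  0.    ] gap 77.9
rotvec [-0.     0.001  0.   ] shift units [0.02 0.01 4.05] | in target-yaw axes [0.02 0.01 4.05]
```

View pics/d7.png

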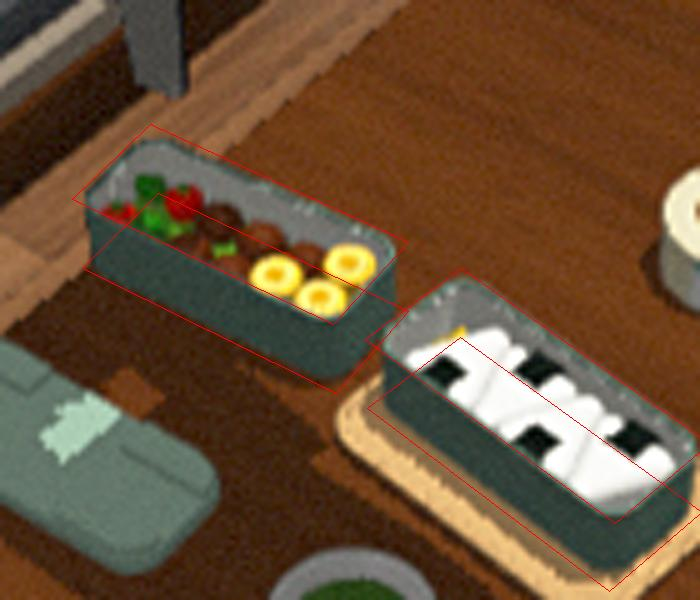

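View pics/t9.png

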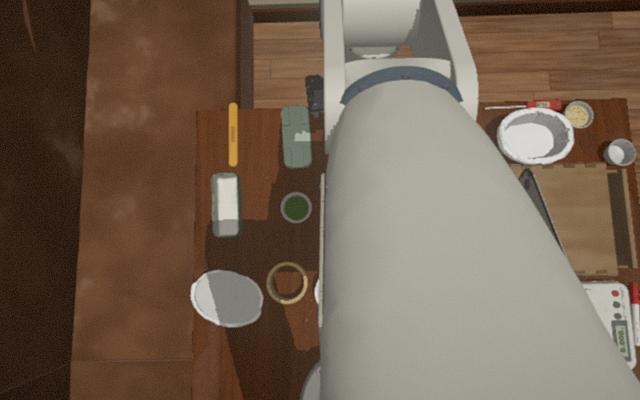

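Call:
step_arm(plan="0 0 0 0.02 -0.02 1 78; 0 0 0 0 0 1 78; 0 0 0 0 0 1 78; 0 0 0 0 0 0.7 78; 0 0 0 0 0 0.33 78")

```text
time_s: 10.85
tool_pos: [0.6198, -0.0054, 0.0214]
eef_rot: [0.999, 0.05, -0.001, -0.0]
contact_force: [0.3, 0.4, -0.2]
finger_gap: 0.0778
```

Call:
step_arm(plan="0 0 0 0 0 0 70; 0 0 0 0 0 0 64; 0 0 0 0 0 0 61; 0 0 0 0 0 0 56; 0 0 0 0 0 0 54", squeeze=10)

```text
time_s: 11.35
tool_pos: [0.6228, -0.0053, 0.0242]
eef_rot: [0.999, 0.05, 0.001, -0.0]
contact_force: [-1.8, 1.7, 7.1]
finger_gap: 0.0598
```

```bash
python3 go.py 621 -6.3 22 5.7
python3 - <<'E'
from ov import *
b=snap("scene","s10")
o=np.array([235,110]);s=5
v=cv2.resize(b[90:210,235:375],None,fx=s,fy=s,interpolation=cv2.INTER_CUBIC)
box(v,"scene",np.array([235,90]),s,(621,-6.3),5.7,(46,))
cv2.imwrite("pics/d8.png",v)
E
```

```text
t 11.35 pos [622.8  -5.3  24.2] yaw 5.71 tilt [0.0021 0.0003] gap 59.8
rotvec [-0.    -0.002  0.   ] shift units [-0.06  0.03  0.07] | in target-yaw axes [-0.06  0.03  0.07]
```

View pics/d8.png

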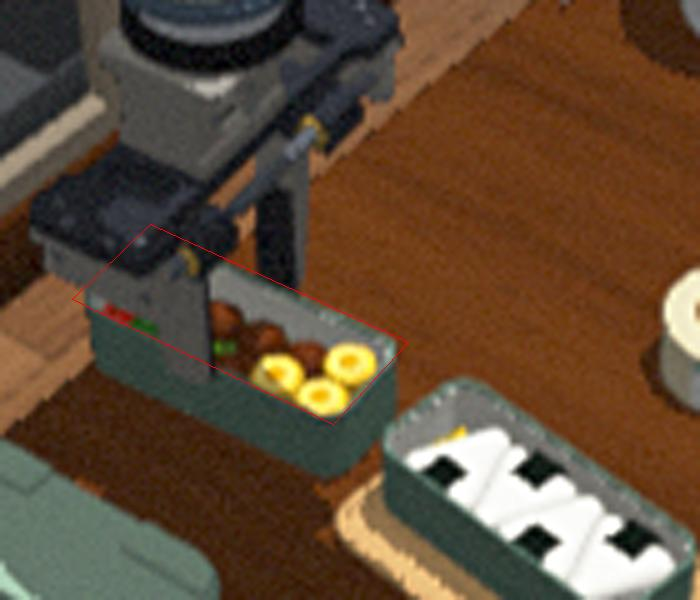

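Call:
step_arm(plan="0 0 0 0 0 0 54; 0 0 0 0 0 0 54", squeeze=30)

```text
time_s: 11.6
tool_pos: [0.6228, -0.0053, 0.0242]
eef_rot: [0.999, 0.05, 0.001, -0.0]
contact_force: [-2.1, 1.2, 5.9]
finger_gap: 0.0589
```

Call:
step_arm(plan="0 0 0 0 0 0 54")

```text
time_s: 11.7
tool_pos: [0.6228, -0.0053, 0.0242]
eef_rot: [0.999, 0.05, 0.001, -0.0]
contact_force: [-1.8, 1.1, 7.1]
finger_gap: 0.0585
```

Call:
step_arm(plan="0 0 0 0 0 0 54")

```text
time_s: 11.8
tool_pos: [0.6228, -0.0053, 0.0242]
eef_rot: [0.999, 0.05, 0.001, -0.0]
contact_force: [-0.7, 2.0, 8.0]
finger_gap: 0.0592
```

Call:
step_arm(plan="0 0 0 0 0 -0.2 54; 0 0 0 0 0 -0.5 54; 0 0 0 0 0 -0.9 54; 0 0 0 0 0 -0.9 54; 0 0 0 0 0 -0.9 54")

```text
time_s: 12.3
tool_pos: [0.6217, -0.0056, 0.1267]
eef_rot: [0.999, 0.05, 0.0, 0.0]
contact_force: [0.9, -0.3, -2.1]
finger_gap: 0.0591
```

Call:
step_arm(plan="0 0 0 0 0 -0.5 54; 0 0 0 0 0 0 54; 0 0 0 0 0 0 54")

```text
time_s: 12.6
tool_pos: [0.6214, -0.0055, 0.1394]
eef_rot: [0.999, 0.05, -0.0, 0.0]
contact_force: [0.1, -0.3, -3.3]
finger_gap: 0.0588
```

```bash
python3 go.py 450 -4.3 130 -6.1
```

```text
t 12.6 pos [621.4  -5.5 139.4] yaw 5.71 tilt [-0.0003 -0.    ] gap 58.8
rotvec [0.    0.    0.206] shift units [-5.68 -0.61  0.32] | in target-yaw axes [-5.69  0.57  0.31]
```

Run:
```python
from ov import *
b=snap("scene","s11")
o=np.array([235,60]);s=6
v=cv2.resize(b[60:160,235:355],None,fx=s,fy=s,interpolation=cv2.INTER_CUBIC)
box(v,"scene",o,s,(621.4,-5.5),5.7,(115.2,161.2))
box(v,"scene",o,s,(621.4,-5.5),5.7,(115.2,),.128,.042,(0,255,255))
cv2.imwrite("pics/d9.png",v)
```

```text
(no output)
```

View pics/d9.png

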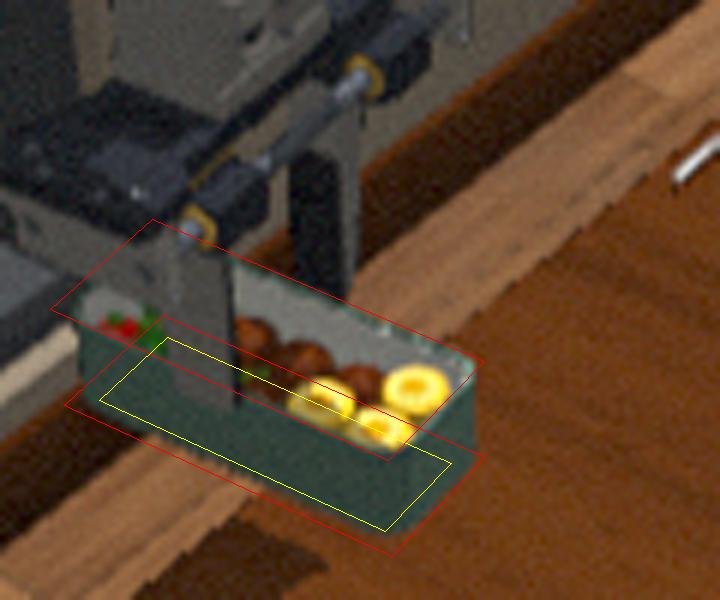

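Call:
step_arm(plan="0 0 0.103 0 0 0 54; 0 0 0.103 0 0 0 54; 0 0 0 -0.4 0.04 0 54; 0 0 0 -0.8 0.08 0 54; 0 0 0 -0.9 0.09 0 54")

```text
time_s: 13.15
tool_pos: [0.5565, -0.0051, 0.1384]
eef_rot: [0.999, -0.051, -0.001, 0.0]
contact_force: [-0.6, -0.3, -2.3]
finger_gap: 0.0589
```

Call:
step_arm(plan="0 0 0 -0.9 0.09 0 54; 0 0 0 -0.9 0.09 0 54; 0 0 0 -0.9 0.09 0.2 54; 0 0 0 -0.6 0.06 0.2 54; 0 0 0 -0.25 0.02 0.1 54")

```text
time_s: 13.65
tool_pos: [0.448, -0.0042, 0.1235]
eef_rot: [0.999, -0.052, -0.002, 0.0]
contact_force: [0.3, 0.8, -2.0]
finger_gap: 0.0587
```

Call:
step_arm(plan="0 0 0 0 0 0.2 54; 0 0 0 0 0 0.2 54; 0 0 0 0 0 0 54; 0 0 0 0 0 0 54")

```text
time_s: 14.05
tool_pos: [0.4521, -0.0042, 0.1125]
eef_rot: [0.999, -0.053, -0.0, 0.0]
contact_force: [0.4, 0.6, -2.6]
finger_gap: 0.0587
```

```bash
python3 go.py 451.4 -4.5 70.2 -6.1
python3 - <<'E'
from ov import *
b=snap("scene","s12")
o=np.array([290,110]);s=6
v=cv2.resize(b[110:210,290:410],None,fx=s,fy=s,interpolation=cv2.INTER_CUBIC)
cv2.imwrite("pics/d10.png",v)
E
```

```text
t 14.05 pos [452.1  -4.2 112.5] yaw -6.07 tilt [-0.0003  0.    ] gap 58.7
rotvec [0.    0.    0.001] shift units [-0.02  0.01  1.41] | in target-yaw axes [-0.02  0.01  1.41]
```

View pics/d10.png

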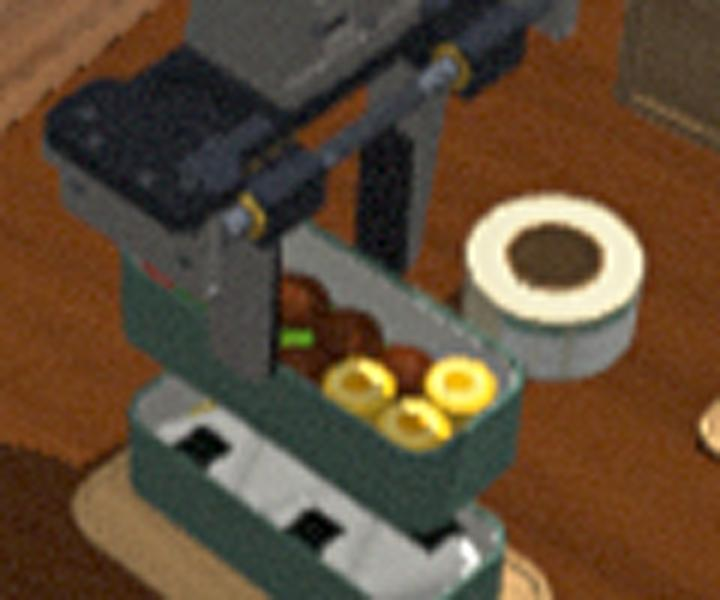

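Run:
```python
from ov import *
b=cv2.imread("pics/s12.png")
o=np.array([300,130]);s=7
v=cv2.resize(b[130:215,300:400],None,fx=s,fy=s,interpolation=cv2.INTER_CUBIC)
box(v,"scene",o,s,(450,-4.3),-6.1,(51,))
box(v,"scene",o,s,(452.1,-4.2),-6.1,(134.3,),.146,.060,(0,255,255))
cv2.imwrite("pics/d11.png",v)
```

```text
(no output)
```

View pics/d11.png

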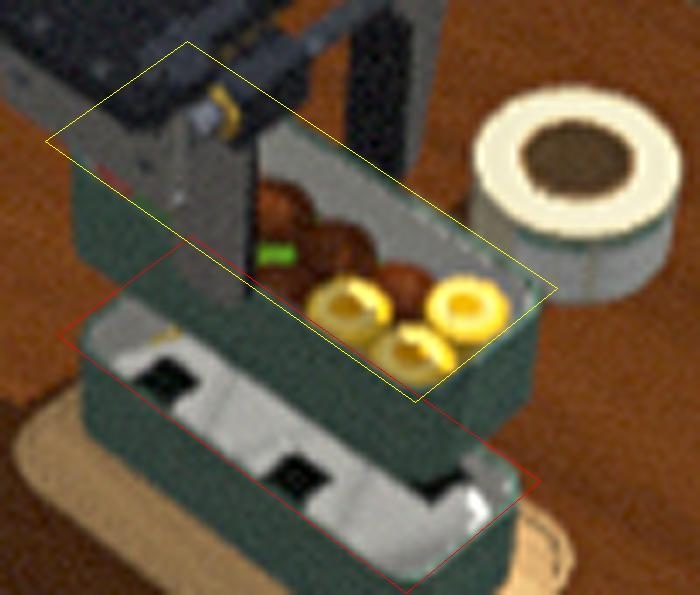

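Relative to their overlays, the rice tier sits centred at (450,−4.3) and the dish tier about 1 mm behind the TCP. The planned target therefore holds, and I'll lower it.

Call:
step_arm(plan="0 0 0 -0.02 0.01 0.3 54; 0 0 0 0 0 0.4 54; 0 0 0 0 0 0.3 54; 0 0 0 0 0 0.1 54; 0 0 0 0 0 0 54")

```text
time_s: 14.6
tool_pos: [0.4503, -0.0044, 0.079]
eef_rot: [0.999, -0.053, -0.001, 0.0]
contact_force: [0.2, 0.5, -2.4]
finger_gap: 0.0591
```

Call:
step_arm(plan="0 0 0 0 0 0.05 54; 0 0 0 0 0 0.05 54; 0 0 0 0 0 0 54")

```text
time_s: 14.9
tool_pos: [0.451, -0.0044, 0.0769]
eef_rot: [0.999, -0.053, 0.0, 0.0]
contact_force: [0.5, 0.2, -2.9]
finger_gap: 0.0592
```

```bash
python3 go.py 451.4 -4.5 70.2 -6.1
```

```text
t 14.9 pos [451.   -4.4  76.9] yaw -6.08 tilt [ 0.0002 -0.    ] gap 59.2
rotvec [-0. -0.  0.] shift units [0.01 0.   0.22] | in target-yaw axes [0.01 0.   0.22]
```

Call:
step_arm(plan="0 0 0 0 0 0.05 54; 0 0 0 0 0 0.05 54; 0 0 0 0 0 0 54")

```text
time_s: 15.2
tool_pos: [0.4508, -0.0044, 0.0737]
eef_rot: [0.999, -0.053, -0.0, -0.0]
contact_force: [0.1, 0.1, -2.4]
finger_gap: 0.0589
```

Call:
step_arm(plan="0 0 0 0 0 0.04 54; 0 0 0 0 0 0.02 54; 0 0 0 0 0 0 54")

```text
time_s: 15.5
tool_pos: [0.4508, -0.0044, 0.0719]
eef_rot: [0.999, -0.053, -0.0, 0.0]
contact_force: [0.7, -0.5, -3.2]
finger_gap: 0.0591
```

Call:
step_arm(plan="0 0 0 0 0 0.03 54; 0 0 0 0 0 0 54")

```text
time_s: 15.7
tool_pos: [0.4508, -0.0045, 0.071]
eef_rot: [0.999, -0.053, -0.0, -0.0]
contact_force: [-0.7, 0.2, -1.9]
finger_gap: 0.059
```

Call:
step_arm(plan="0 0 0 0 0 0.02 54; 0 0 0 0 0 0 54")

```text
time_s: 15.9
tool_pos: [0.4508, -0.0044, 0.0704]
eef_rot: [0.999, -0.053, -0.0, -0.0]
contact_force: [-0.4, 0.3, -1.1]
finger_gap: 0.0592
```

Call:
step_arm(plan="0 0 0 0 0 0.02 54; 0 0 0 0 0 0 54")

```text
time_s: 16.1
tool_pos: [0.4509, -0.0044, 0.0702]
eef_rot: [0.999, -0.053, 0.0, 0.0]
contact_force: [-1.8, -0.3, 3.2]
finger_gap: 0.059
```

Call:
step_arm(plan="0 0 0 0 0 0.02 54; 0 0 0 0 0 0 54")

```text
time_s: 16.3
tool_pos: [0.451, -0.0044, 0.0701]
eef_rot: [0.999, -0.053, 0.0, -0.0]
contact_force: [-4.1, 0.2, 12.9]
finger_gap: 0.0592
```

The dish tier seated at 70.1 mm against an expected 70.2. Releasing and moving to the lid.

Call:
step_arm(plan="0 0 0 0 0 -0.02 56; 0 0 0 0 0 0 60; 0 0 0 0 0 0 64; 0 0 0 0 0 0 70; 0 0 0 0 0 0 72")

```text
time_s: 16.8
tool_pos: [0.451, -0.0045, 0.0698]
eef_rot: [0.999, -0.053, 0.0, 0.0]
contact_force: [0.5, 0.1, -0.3]
finger_gap: 0.0719
```

Call:
step_arm(plan="0 0 0 0 0 -0.3 72; 0 0 0 0 0 -0.8 72; 0 0 0 0 0 -1 72; 0 0 0 0 0 -0.9 80; 0 0 0 0 0 0 84")

```text
time_s: 17.3
tool_pos: [0.4534, -0.0045, 0.1637]
eef_rot: [0.999, -0.053, 0.003, -0.0]
contact_force: [0.8, 0.4, 0.2]
finger_gap: 0.0837
```

```bash
python3 go.py 614.5 126 140 2.9
```

```text
t 17.3 pos [453.4  -4.5 163.7] yaw -6.09 tilt [ 0.0064 -0.0001] gap 83.7
rotvec [-0.    -0.006 -0.157] shift units [ 4.87 -4.89  0.82] | in target-yaw axes [ 5.58 -4.07  0.79]
```

Call:
step_arm(plan="0 0 -0.08 0 0 0 84; 0 0 -0.077 0 0 0 84; 0 0 0 0.9 -0.66 0 84; 0 0 0 0.95 -0.7 0 84; 0 0 0 0.95 -0.7 0 84")

```text
time_s: 17.8
tool_pos: [0.5322, 0.0622, 0.1597]
eef_rot: [1.0, 0.025, -0.0, 0.0]
contact_force: [0.0, -0.1, 0.4]
finger_gap: 0.084
```

Call:
step_arm(plan="0 0 0 0.95 -0.7 0.2 84; 0 0 0 0.95 -0.7 0.4 84; 0 0 0 0.6 -0.42 0.4 84; 0 0 0 0.28 -0.19 0.2 84; 0 0 0 0 0 0 84")

```text
time_s: 18.3
tool_pos: [0.6114, 0.1263, 0.1224]
eef_rot: [1.0, 0.026, -0.001, 0.0]
contact_force: [-0.3, -0.3, 0.4]
finger_gap: 0.0843
```

Call:
step_arm(plan="0 0 0 0 0 0 84; 0 0 0 0 0 0 84")

```text
time_s: 18.5
tool_pos: [0.6112, 0.1252, 0.1245]
eef_rot: [1.0, 0.025, 0.0, 0.0]
contact_force: [-0.2, 0.5, -0.1]
finger_gap: 0.0843
```

```bash
python3 go.py 614.5 126 16 2.9
python3 - <<'E'
from ov import *
b=snap("scene","s13");t=snap("top","t13")
o=np.array([200,130]);s=4
v=cv2.resize(b[120:260,200:390],None,fx=s,fy=s,interpolation=cv2.INTER_CUBIC)
o=np.array([200,120])
box(v,"scene",o,s,(614.5,126),2.9,(0,16),.152,.066)
box(v,"scene",o,s,(450,-4.3),-6.1,(51,92))
cv2.imwrite("pics/d12.png",v)
E
```

```text
t 18.5 pos [611.2 125.2 124.5] yaw 2.88 tilt [ 0.     -0.0001] gap 84.3
rotvec [ 0. -0. -0.] shift units [ 0.11 -0.02  3.62] | in target-yaw axes [ 0.11 -0.02  3.62]
```

View pics/d12.png

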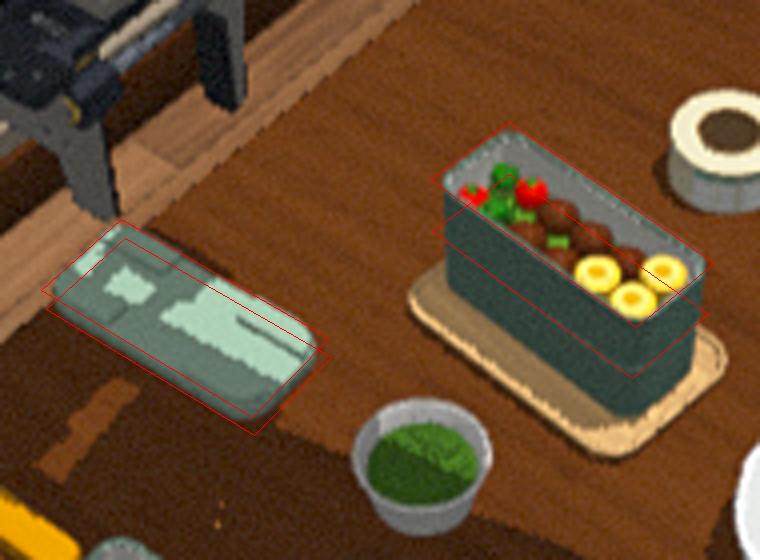

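View pics/t13.png

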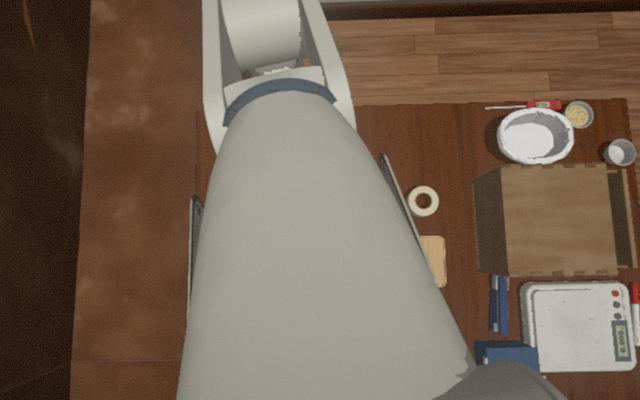

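The dish tier sits flush in the brim and the lid matches my estimate. Descending on the lid, with the fingertips ending 5 mm above the table.

Call:
step_arm(plan="0 0 0 0.11 -0.02 0.6 84; 0 0 0 0 0 1 84; 0 0 0 0 0 1 84; 0 0 0 0 0 0.6 84; 0 0 0 0 0 0.2 84")

```text
time_s: 19.1
tool_pos: [0.6137, 0.1261, 0.0204]
eef_rot: [1.0, 0.025, -0.001, 0.0]
contact_force: [0.0, 0.5, 0.1]
finger_gap: 0.0838
```

Call:
step_arm(plan="0 0 0 0 0 0.1 84; 0 0 0 0 0 0 84; 0 0 0 0 0 0 84")

```text
time_s: 19.4
tool_pos: [0.616, 0.1269, 0.0201]
eef_rot: [1.0, 0.025, 0.001, -0.0]
contact_force: [-0.5, -0.4, -0.7]
finger_gap: 0.084
```

```bash
python3 go.py 614.5 126 16 2.9
python3 - <<'E'
from ov import *
b=snap("scene","s14")
s=6
v=cv2.resize(b[120:220,180:300],None,fx=s,fy=s,interpolation=cv2.INTER_CUBIC)
cv2.imwrite("pics/d13.png",v)
E
```

```text
t 19.4 pos [616.  126.9  20.1] yaw 2.9 tilt [0.0018 0.0004] gap 84.0
rotvec [-0.    -0.002  0.   ] shift units [-0.05  0.03  0.14] | in target-yaw axes [-0.05  0.03  0.14]
```

View pics/d13.png

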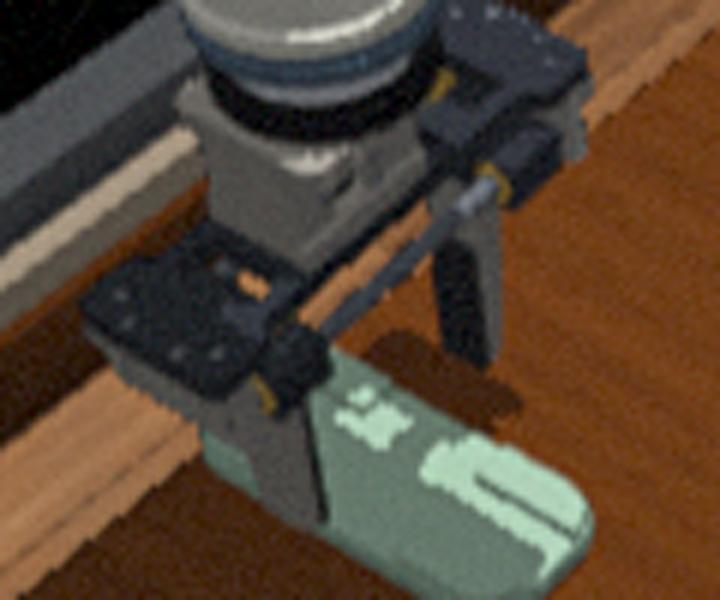

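Call:
step_arm(plan="0 0 0 -0.03 0.02 0.14 84; 0 0 0 0 0 0 76; 0 0 0 0 0 0 70; 0 0 0 0 0 0 68; 0 0 0 0 0 0 68", squeeze=8)

```text
time_s: 19.95
tool_pos: [0.6143, 0.1261, 0.0147]
eef_rot: [1.0, 0.025, -0.0, -0.0]
contact_force: [0.4, 0.2, -0.1]
finger_gap: 0.068
```

Call:
step_arm(plan="0 0 0 0 0 0 64; 0 0 0 0 0 0 62; 0 0 0 0 0 0 62")

```text
time_s: 20.25
tool_pos: [0.6143, 0.1262, 0.0147]
eef_rot: [1.0, 0.025, 0.0, -0.0]
contact_force: [0.8, -0.2, -0.7]
finger_gap: 0.0621
```

```bash
python3 go.py 614.5 126 16 2.9
python3 - <<'E'
from ov import *
b=snap("scene","s15")
s=6
v=cv2.resize(b[120:220,180:300],None,fx=s,fy=s,interpolation=cv2.INTER_CUBIC)
cv2.imwrite("pics/d14.png",v)
E
```

```text
t 20.25 pos [614.3 126.2  14.7] yaw 2.91 tilt [0.0001 0.    ] gap 62.1
rotvec [-0. -0.  0.] shift units [ 0.01  0.01 -0.04] | in target-yaw axes [ 0.01  0.01 -0.04]
```

View pics/d14.png

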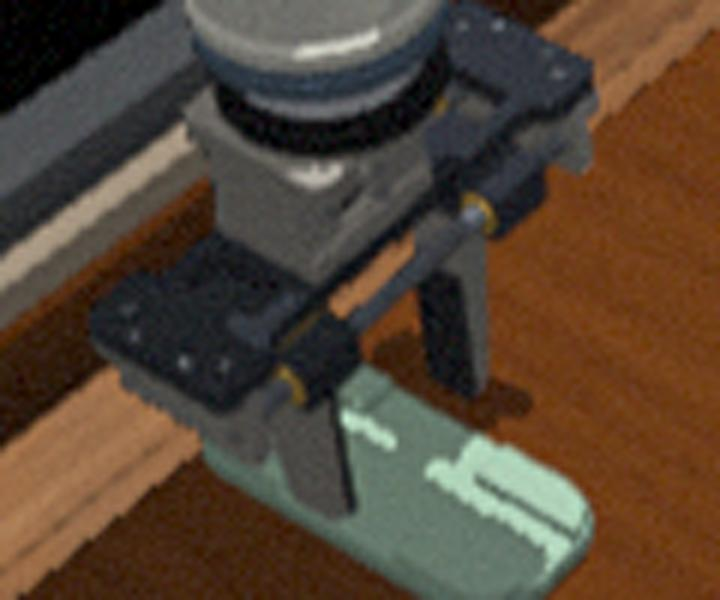

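The jaws closed past 66 mm without touching, so the tips really do sit higher than stated, as the pictures suggested. I'll measure the tip height from the image.

Run:
```python
from h import *
a=np.radians(2.9);X=np.array([np.cos(a),np.sin(a)]);Y=np.array([-np.sin(a),np.cos(a)])
c=np.array([.6143,.1262])
for nm,u in (("near -x",(180+354/6,120+515/6)),("far inner -x",(180+472/6,120+395/6)),("far inner +x",(180+430/6,120+378/6))):
  for z in (.004,.012,.018,.022,.026,.030,.034):
    p=ray("scene",*u,z)[:2]-c; print(nm,z,"X",round(p@X*1000,1),"Y",round(p@Y*1000,1))
```

```text
near -x 0.004 X 5.5 Y 18.1
near -x 0.012 X 0.3 Y 22.4
near -x 0.018 X -3.5 Y 25.7
near -x 0.022 X -6.1 Y 27.9
near -x 0.026 X -8.7 Y 30.1
near -x 0.03 X -11.2 Y 32.3
near -x 0.034 X -13.8 Y 34.4
far inner -x 0.004 X 8.1 Y -52.2
far inner -x 0.012 X 2.9 Y -47.2
far inner -x 0.018 X -1.0 Y -43.4
far inner -x 0.022 X -3.5 Y -40.9
far inner -x 0.026 X -6.1 Y -38.4
far inner -x 0.03 X -8.7 Y -35.9
far inner -x 0.034 X -11.3 Y -33.4
far inner +x 0.004 X 26.7 Y -49.5
far inner +x 0.012 X 21.4 Y -44.5
far inner +x 0.018 X 17.4 Y -40.8
far inner +x 0.022 X 14.7 Y -38.3
far inner +x 0.026 X 12.1 Y -35.8
far inner +x 0.03 X 9.4 Y -33.3
far inner +x 0.034 X 6.7 Y -30.9
```

Both fingers give tips about 14 mm above the reported TCP. I'll open, go lower and look again.

Call:
step_arm(plan="0 0 0 0 0 0 76; 0 0 0 0 0 0 84; 0 0 0 0 0 0.2 84; 0 0 0 0 0 0.2 84; 0 0 0 0 0 0 84")

```text
time_s: 20.8
tool_pos: [0.6134, 0.1259, 0.0014]
eef_rot: [1.0, 0.025, -0.001, 0.0]
contact_force: [0.2, 0.2, 0.6]
finger_gap: 0.0838
```

Call:
step_arm(plan="0 0 0 0 0 0.1 84; 0 0 0 0 0 0.1 84; 0 0 0 0 0 0 84; 0 0 0 0 0 0 84")

```text
time_s: 21.2
tool_pos: [0.6143, 0.1261, -0.0034]
eef_rot: [1.0, 0.025, -0.0, 0.0]
contact_force: [-0.4, 0.1, -0.6]
finger_gap: 0.0842
```

```bash
python3 go.py 614.5 126 -6 2.9
python3 - <<'E'
from ov import *
b=snap("scene","s16")
s=6
v=cv2.resize(b[120:220,180:300],None,fx=s,fy=s,interpolation=cv2.INTER_CUBIC)
cv2.imwrite("pics/d15.png",v)
E
```

```text
t 21.2 pos [614.3 126.1  -3.4] yaw 2.91 tilt [-0.0001 -0.    ] gap 84.2
rotvec [-0.  0.  0.] shift units [0.01 0.   0.09] | in target-yaw axes [0.01 0.   0.09]
```

View pics/d15.png

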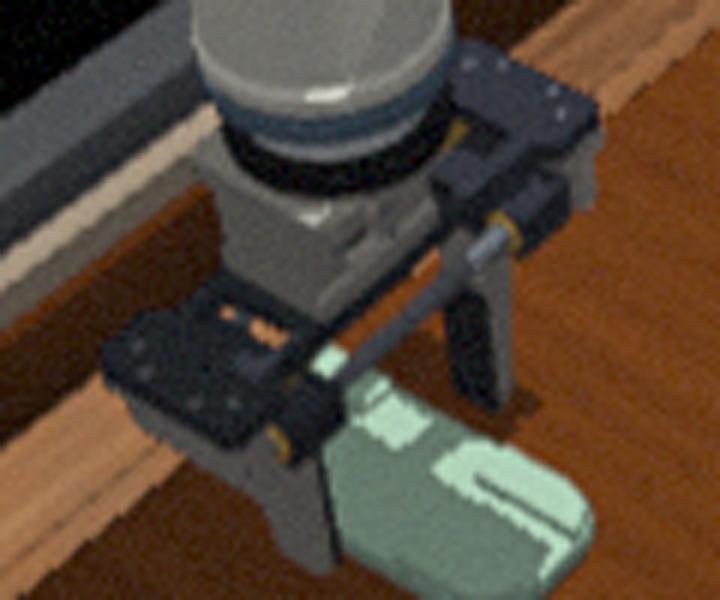

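Run:
```python
from h import *
a=np.radians(2.9);X=np.array([np.cos(a),np.sin(a)]);Y=np.array([-np.sin(a),np.cos(a)])
c=np.array([.6143,.1261])
for nm,u in (("near -x",(180+340/6,120+572/6)),("far inner -x",(180+495/6,120+410/6)),("far inner +x",(180+455/6,120+393/6))):
  for z in (.002,.006,.010,.014,.018):
    p=ray("scene",*u,z)[:2]-c; print(nm,z,"X",round(p@X*1000,1),"Y",round(p@Y*1000,1))
```

```text
near -x 0.002 X -6.9 Y 40.1
near -x 0.006 X -9.4 Y 42.2
near -x 0.01 X -11.9 Y 44.3
near -x 0.014 X -14.4 Y 46.3
near -x 0.018 X -16.9 Y 48.4
far inner -x 0.002 X -2.6 Y -52.6
far inner -x 0.006 X -5.1 Y -50.1
far inner -x 0.01 X -7.7 Y -47.6
far inner -x 0.014 X -10.2 Y -45.1
far inner -x 0.018 X -12.7 Y -42.6
far inner +x 0.002 X 15.3 Y -50.3
far inner +x 0.006 X 12.7 Y -47.9
far inner +x 0.01 X 10.1 Y -45.4
far inner +x 0.014 X 7.5 Y -42.9
far inner +x 0.018 X 4.9 Y -40.4
```

Call:
step_arm(plan="0 0 0 0 0 0.07 84; 0 0 0 0 0 0.06 80; 0 0 0 0 0 0 74; 0 0 0 0 0 0 69")

```text
time_s: 21.65
tool_pos: [0.6142, 0.1261, -0.0073]
eef_rot: [1.0, 0.025, -0.0, 0.0]
contact_force: [0.7, -0.2, 0.2]
finger_gap: 0.0697
```

Call:
step_arm(plan="0 0 0 0 0 0 65; 0 0 0 0 0 0 63; 0 0 0 0 0 0 62; 0 0 0 0 0 0 62", squeeze=10)

```text
time_s: 22.05
tool_pos: [0.6142, 0.1261, -0.0072]
eef_rot: [1.0, 0.025, -0.0, 0.0]
contact_force: [-0.7, -0.1, -0.5]
finger_gap: 0.0655
```

Call:
step_arm(plan="0 0 0 0 0 0 62; 0 0 0 0 0 -0.2 62; 0 0 0 0 0 -0.5 62; 0 0 0 0 0 -0.9 62; 0 0 0 0 0 -0.9 62", squeeze=18)

```text
time_s: 22.55
tool_pos: [0.6142, 0.1261, 0.0695]
eef_rot: [1.0, 0.025, -0.0, 0.0]
contact_force: [0.7, 0.1, -0.0]
finger_gap: 0.0658
```

Call:
step_arm(plan="0 0 0 0 0 -0.9 62; 0 0 0 0 0 -0.9 62; 0 0 0 0 0 -0.5 62; 0 0 0 0 0 0 62; 0 0 0 0 0 0 62")

```text
time_s: 23.05
tool_pos: [0.6139, 0.1261, 0.1366]
eef_rot: [1.0, 0.025, -0.0, 0.0]
contact_force: [0.7, -0.3, -0.8]
finger_gap: 0.0657
```

```bash
python3 go.py 450.5 -4.4 115 -6.1
python3 - <<'E'
from ov import *
st=bot.state();p=st["tool_pos"]*1000;print(st["contact_force"])
b=snap("scene","s17")
o=np.array([180,100]);s=6
v=cv2.resize(b[100:200,180:300],None,fx=s,fy=s,interpolation=cv2.INTER_CUBIC)
box(v,"scene",o,s,p[:2],2.9,(p[2]+7.2+16,p[2]+7.2+5),.152,.066)
cv2.imwrite("pics/d16.png",v)
E
```

```text
t 23.05 pos [613.9 126.1 136.6] yaw 2.91 tilt [-0.0001 -0.    ] gap 65.7
rotvec [0.    0.    0.157] shift units [-5.66  4.07  0.72] | in target-yaw axes [-4.96  4.9   0.72]
[ 0.65323199 -0.31128299 -0.84524185]
```

View pics/d16.png

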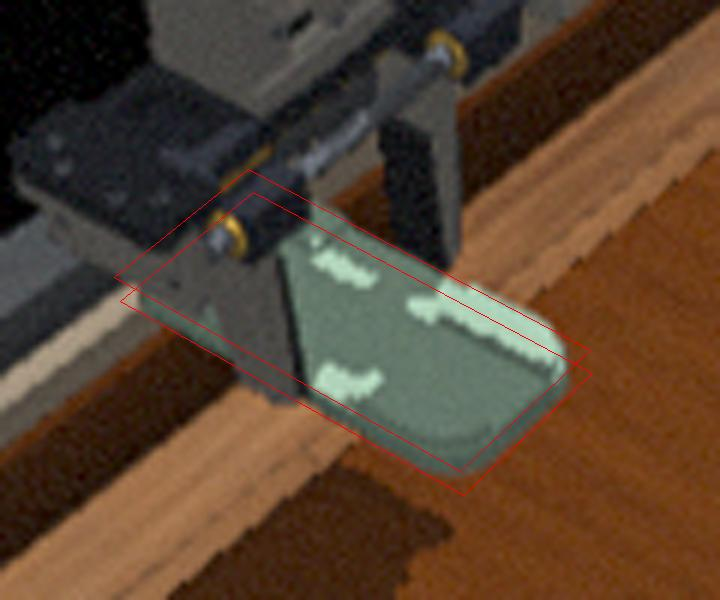

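Call:
step_arm(plan="0 0 0.08 0 0 0 62; 0 0 0.077 0 0 0 62; 0 0 0 -0.5 0.5 0 62; 0 0 0 -0.8 0.8 0 62; 0 0 0 -0.9 0.9 0 62")

```text
time_s: 23.6
tool_pos: [0.5401, 0.0671, 0.1349]
eef_rot: [0.999, -0.053, -0.001, 0.0]
contact_force: [-0.2, -0.9, -0.2]
finger_gap: 0.0657
```

Call:
step_arm(plan="0 0 0 -0.9 0.9 0 62; 0 0 0 -0.9 0.9 0 62; 0 0 0 -0.6 0.55 0.2 62; 0 0 0 -0.3 0.25 0.2 62; 0 0 0 -0.05 0 0.1 62")

```text
time_s: 24.1
tool_pos: [0.4498, -0.0018, 0.1205]
eef_rot: [0.999, -0.054, -0.001, 0.0]
contact_force: [0.9, -0.4, -0.5]
finger_gap: 0.0655
```

Call:
step_arm(plan="0 0 0 0 0 0.1 62; 0 0 0 0 0 0 62; 0 0 0 0 0 0 62")

```text
time_s: 24.4
tool_pos: [0.4522, -0.0008, 0.1187]
eef_rot: [0.999, -0.053, 0.0, -0.0]
contact_force: [0.8, -0.0, -1.0]
finger_gap: 0.0654
```

```bash
python3 go.py 449.9 -4.4 79.8 -6.1
python3 - <<'E'
from ov import *
st=bot.state();p=st["tool_pos"]*1000
b=snap("scene","s18")
o=np.array([290,100]);s=6
v=cv2.resize(b[100:200,290:410],None,fx=s,fy=s,interpolation=cv2.INTER_CUBIC)
box(v,"scene",o,s,p[:2],-6.1,(p[2]+7.2+16,),.152,.066)
box(v,"scene",o,s,(450,-4.4),-6.1,(92,),.146,.06,(0,255,255))
cv2.imwrite("pics/d17.png",v)
E
```

```text
t 24.4 pos [452.2  -0.8 118.7] yaw -6.04 tilt [0.0001 0.0001] gap 65.4
rotvec [-0.    -0.     0.001] shift units [-0.06  0.13  1.3 ] | in target-yaw axes [-0.06  0.13  1.3 ]
```

View pics/d17.png

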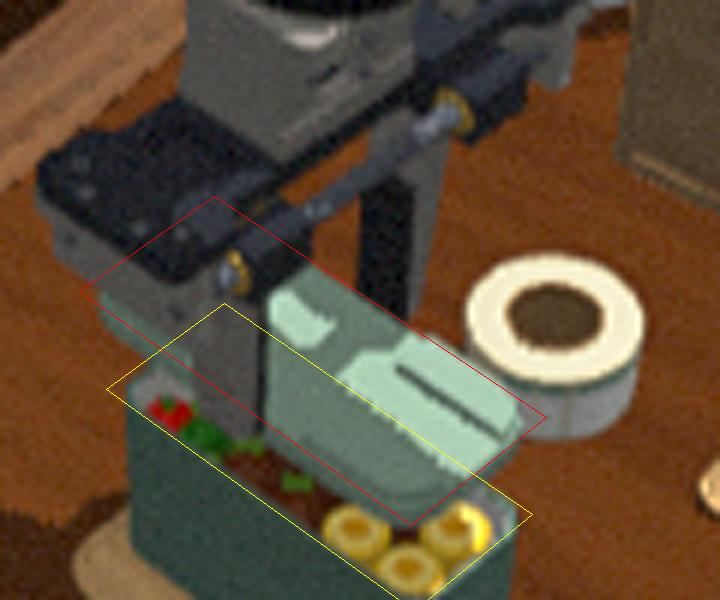

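Call:
step_arm(plan="0 0 0.001 -0.07 0.12 0.1 62; 0 0 0 0 0 0.3 62; 0 0 0 0 0 0.3 62; 0 0 0 0 0 0.2 62; 0 0 0 0 0 0 62")

```text
time_s: 24.95
tool_pos: [0.448, -0.0047, 0.0906]
eef_rot: [0.999, -0.054, -0.001, 0.0]
contact_force: [-0.1, -0.5, -0.2]
finger_gap: 0.0652
```

Call:
step_arm(plan="0 0 0 0 0 0.05 62; 0 0 0 0 0 0.05 62; 0 0 0 0 0 0 62")

```text
time_s: 25.25
tool_pos: [0.449, -0.0047, 0.0888]
eef_rot: [0.999, -0.054, 0.0, -0.0]
contact_force: [0.1, -0.6, -0.7]
finger_gap: 0.0655
```

```bash
python3 go.py 449.9 -4.4 79.8 -6.1
```

```text
t 25.25 pos [449.   -4.7  88.8] yaw -6.14 tilt [0.0002 0.    ] gap 65.5
rotvec [-0.    -0.    -0.001] shift units [ 0.03 -0.01  0.3 ] | in target-yaw axes [ 0.03 -0.01  0.3 ]
```

Call:
step_arm(plan="0 0 0 0.02 -0.01 0.06 62; 0 0 0 0 0 0.05 62; 0 0 0 0 0 0 62")

```text
time_s: 25.55
tool_pos: [0.4494, -0.0044, 0.0853]
eef_rot: [0.999, -0.054, -0.0, -0.0]
contact_force: [0.1, 0.7, -1.1]
finger_gap: 0.0651
```

Call:
step_arm(plan="0 0 0 0 0 0.06 62; 0 0 0 0 0 0.05 62; 0 0 0 0 0 0 62")

```text
time_s: 25.85
tool_pos: [0.4493, -0.0045, 0.0819]
eef_rot: [0.999, -0.054, -0.0, 0.0]
contact_force: [0.2, -0.4, 0.4]
finger_gap: 0.0653
```

Call:
step_arm(plan="0 0 0 0 0 0.03 62; 0 0 0 0 0 0 62")

```text
time_s: 26.05
tool_pos: [0.4494, -0.0044, 0.0812]
eef_rot: [0.999, -0.054, -0.0, -0.0]
contact_force: [0.7, 0.3, -1.4]
finger_gap: 0.0654
```

Call:
step_arm(plan="0 0 0 0 0 0.02 62; 0 0 0 0 0 0 62")

```text
time_s: 26.25
tool_pos: [0.4495, -0.0045, 0.0807]
eef_rot: [0.999, -0.054, -0.0, -0.0]
contact_force: [-0.1, 0.2, -0.3]
finger_gap: 0.0656
```

Call:
step_arm(plan="0 0 0 0 0 0.02 62; 0 0 0 0 0 0 62")

```text
time_s: 26.45
tool_pos: [0.4495, -0.0045, 0.08]
eef_rot: [0.999, -0.054, -0.0, 0.0]
contact_force: [-0.1, -0.7, -0.4]
finger_gap: 0.0657
```

Call:
step_arm(plan="0 0 0 0 0 0.02 62; 0 0 0 0 0 0 62")

```text
time_s: 26.65
tool_pos: [0.4496, -0.0045, 0.0797]
eef_rot: [0.999, -0.054, 0.0, -0.0]
contact_force: [-1.8, 0.1, 3.7]
finger_gap: 0.0655
```

Call:
step_arm(plan="0 0 0 0 0 0.01 62; 0 0 0 0 0 0 62")

```text
time_s: 26.85
tool_pos: [0.4496, -0.0045, 0.0797]
eef_rot: [0.999, -0.054, 0.0, -0.0]
contact_force: [-2.9, -0.7, 8.0]
finger_gap: 0.0651
```

The lid seated at 79.7 mm against an expected 79.8. Releasing it and heading for the case.

Call:
step_arm(plan="0 0 0 0 0 -0.01 64; 0 0 0 0 0 0 68; 0 0 0 0 0 0 72; 0 0 0 0 0 0 78; 0 0 0 0 0 0 78")

```text
time_s: 27.35
tool_pos: [0.4495, -0.0044, 0.0794]
eef_rot: [0.999, -0.054, -0.0, 0.0]
contact_force: [-0.3, -0.0, -0.3]
finger_gap: 0.0777
```

Call:
step_arm(plan="0 0 0 0 0 -0.3 78; 0 0 0 0 0 -0.8 78; 0 0 0 0 0 -1 78; 0 0 0 0 0 -0.5 60; 0 0 0 0 0 0 46")

```text
time_s: 27.85
tool_pos: [0.4512, -0.0045, 0.16]
eef_rot: [0.999, -0.054, 0.002, -0.0]
contact_force: [0.1, 0.9, 0.1]
finger_gap: 0.064
```

```bash
python3 go.py 626 276.5 110 0.4
```

```text
t 27.85 pos [451.2  -4.5 160. ] yaw -6.14 tilt [ 0.0046 -0.0001] gap 64.0
rotvec [-0.    -0.005 -0.114] shift units [ 4.78 -9.93  1.69] | in target-yaw axes [ 5.89 -9.32  1.67]
```

Run:
```python
from ov import *
for z in (-.4,-.2,-.1,0,.05,.1):
    print(z,[ (proj("scene",ray("top",u,v,z)).round(0), ray("top",u,v,z).round(2)[:2]) for u,v in ((193,150),(193,250),(85,100),(195,112))])
b=snap("scene","s19")
cv2.imwrite("pics/d18.png",cv2.resize(b[180:400,0:300],None,fx=2.6,fy=2.6))
o=np.array([290,100]);s=6
v=cv2.resize(b[130:230,300:400],None,fx=6,fy=6,interpolation=cv2.INTER_CUBIC);o=np.array([300,130])
box(v,"scene",o,s,(449.6,-4.5),-6.1,(103,),.152,.066)
cv2.imwrite("pics/d19.png",v)
```

```text
-0.4 [(array([134., 382.]), array([0.7 , 0.51])), (array([233., 476.]), array([0.36, 0.5 ])), (array([-55., 462.]), array([0.89, 0.89])), (array([102., 349.]), array([0.83, 0.5 ]))]
-0.2 [(array([148., 340.]), array([0.64, 0.44])), (array([244., 423.]), array([0.35, 0.44])), (array([-30., 411.]), array([0.81, 0.77])), (array([117., 309.]), array([0.76, 0.44]))]
-0.1 [(array([156., 314.]), array([0.62, 0.41])), (array([250., 393.]), array([0.35, 0.4 ])), (array([-16., 382.]), array([0.77, 0.71])), (array([126., 286.]), array([0.72, 0.41]))]
0 [(array([166., 285.]), array([0.59, 0.38])), (array([257., 358.]), array([0.35, 0.37])), (array([  1., 348.]), array([0.73, 0.65])), (array([137., 259.]), array([0.69, 0.37]))]
0.05 [(array([171., 269.]), array([0.58, 0.36])), (array([261., 339.]), array([0.35, 0.35])), (array([ 10., 329.]), array([0.71, 0.62])), (array([142., 244.]), array([0.67, 0.36]))]
0.1 [(array([177., 252.]), array([0.57, 0.34])), (array([266., 318.]), array([0.35, 0.34])), (array([ 20., 309.]), array([0.69, 0.59])), (array([148., 228.]), array([0.65, 0.34]))]
```

View pics/d18.png

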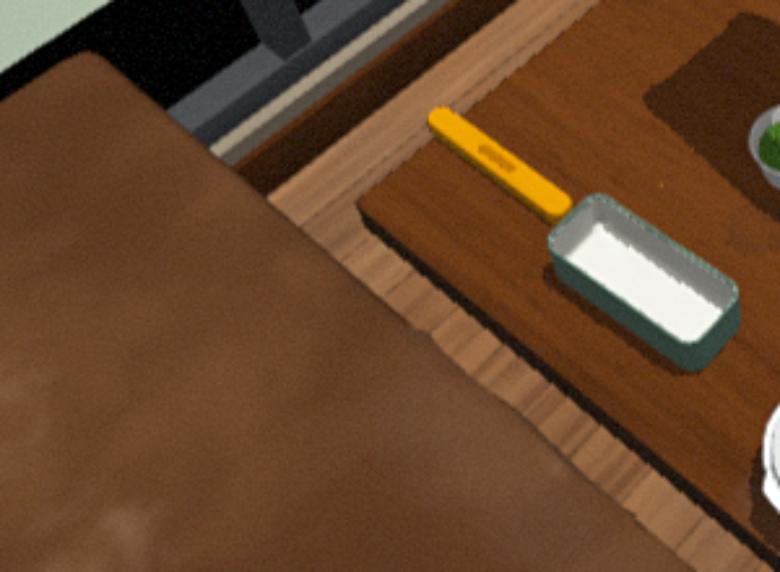

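View pics/d19.png

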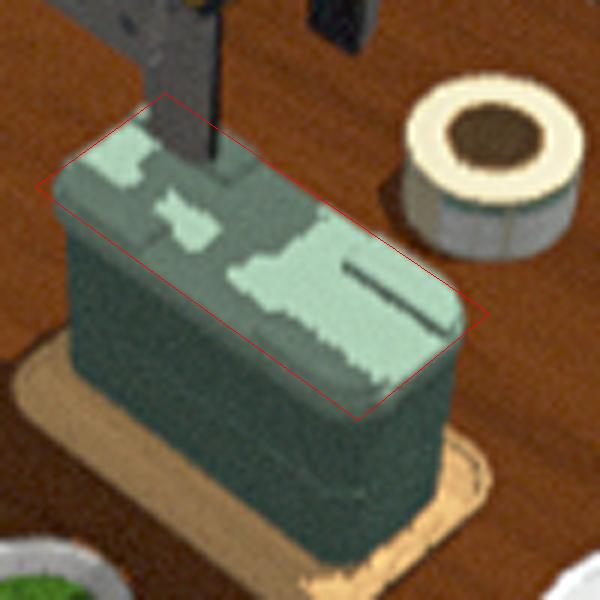

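The lid is squarely seated, with the outline matching at z = 103 mm. The sofa lies below table level, so it's no obstacle. On to the case.

Call:
step_arm(plan="0 0 -0.114 0 0 0 46; 0 0 0 0.6 -0.95 0 46; 0 0 0 0.6 -0.95 0 46; 0 0 0 0.6 -0.95 0 46; 0 0 0 0.6 -0.95 0 46")

```text
time_s: 28.4
tool_pos: [0.5205, 0.111, 0.1562]
eef_rot: [1.0, 0.003, -0.001, 0.0]
contact_force: [-0.3, -0.4, -0.2]
finger_gap: 0.0462
```

Call:
step_arm(plan="0 0 0 0.6 -0.95 0 46; 0 0 0 0.6 -0.95 0 46; 0 0 0 0.6 -0.95 0 46; 0 0 0 0.6 -0.95 0.3 46; 0 0 0 0.6 -0.95 0.3 46")

```text
time_s: 28.9
tool_pos: [0.6097, 0.2542, 0.1377]
eef_rot: [1.0, 0.003, -0.001, 0.0]
contact_force: [0.4, -0.7, 0.8]
finger_gap: 0.0465
```

Call:
step_arm(plan="0 0 0 0.4 -0.6 0.3 46; 0 0 0 0 0 0.3 46; 0 0 0 0 0 0.3 46; 0 0 0 0 0 0 46; 0 0 0 0 0 0 46")

```text
time_s: 29.4
tool_pos: [0.621, 0.2701, 0.1122]
eef_rot: [1.0, 0.003, -0.0, 0.0]
contact_force: [1.0, -0.5, 0.1]
finger_gap: 0.0459
```

```bash
python3 go.py 626 276.5 -8 0.4
python3 - <<'E'
from ov import *
b=snap("scene","s20")
o=np.array([140,170]);s=6
v=cv2.resize(b[170:270,140:260],None,fx=s,fy=s,interpolation=cv2.INTER_CUBIC)
box(v,"scene",o,s,(626,276.5),.4,(0,16),.158,.022)
cv2.imwrite("pics/d20.png",v)
E
```

```text
t 29.4 pos [621.  270.1 112.2] yaw 0.35 tilt [-0.001  -0.0005] gap 45.9
rotvec [ 0.001  0.001 -0.001] shift units [ 0.17 -0.21  4.01] | in target-yaw axes [ 0.17 -0.21  4.01]
```

View pics/d20.png

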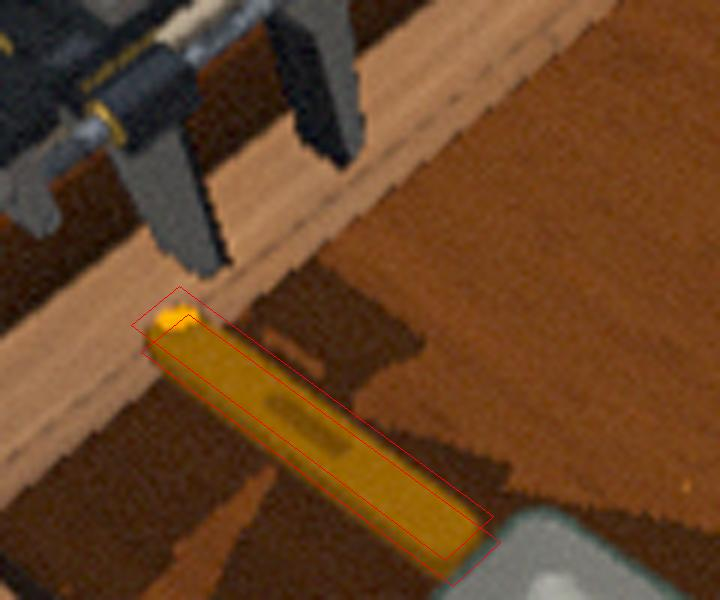

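Call:
step_arm(plan="0 0 0 0.16 -0.21 0.6 46; 0 0 0 0 0 1 46; 0 0 0 0 0 0.9 46; 0 0 0 0 0 0.6 46; 0 0 0 0 0 0.3 46")

```text
time_s: 29.95
tool_pos: [0.6254, 0.2771, 0.0081]
eef_rot: [1.0, 0.003, -0.001, 0.0]
contact_force: [0.1, -0.7, -0.2]
finger_gap: 0.0462
```

Call:
step_arm(plan="0 0 0 0 0 0 46; 0 0 0 0 0 0 46; 0 0 0 0 0 0 46")

```text
time_s: 30.25
tool_pos: [0.6274, 0.278, 0.0119]
eef_rot: [1.0, 0.003, 0.001, -0.0]
contact_force: [0.0, 0.2, -0.4]
finger_gap: 0.0458
```

```bash
python3 go.py 626 276.5 -7 0.4
python3 - <<'E'
from ov import *
b=snap("scene","s21")
o=np.array([140,170]);s=6
v=cv2.resize(b[160:260,140:260],None,fx=s,fy=s,interpolation=cv2.INTER_CUBIC)
cv2.imwrite("pics/d21.png",v)
E
```

```text
t 30.25 pos [627.4 278.   11.9] yaw 0.39 tilt [0.002  0.0009] gap 45.8
rotvec [-0.001 -0.002 -0.   ] shift units [-0.05  0.05  0.63] | in target-yaw axes [-0.05  0.05  0.63]
```

View pics/d21.png

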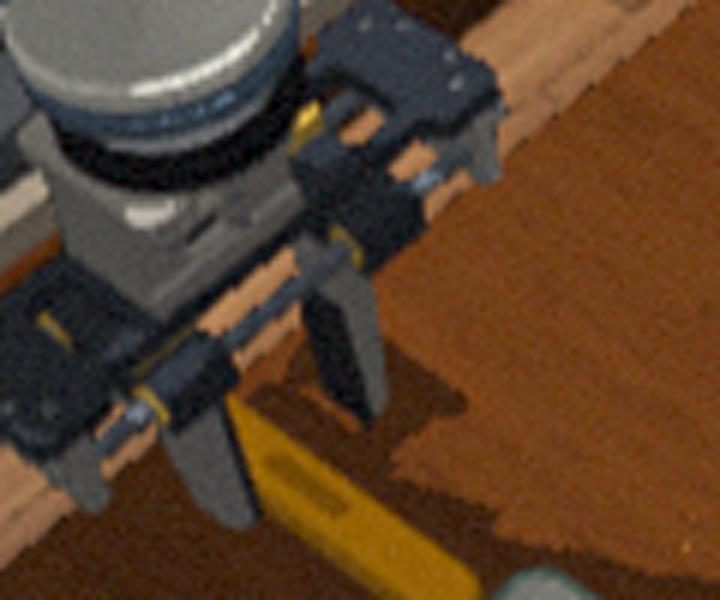

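Call:
step_arm(plan="0 0 0 -0.03 0.04 0.3 46; 0 0 0 0 0 0.2 44; 0 0 0 0 0 0.1 40; 0 0 0 0 0 0 34; 0 0 0 0 0 0 28")

```text
time_s: 30.8
tool_pos: [0.6255, 0.2763, -0.0077]
eef_rot: [1.0, 0.003, -0.0, 0.0]
contact_force: [0.4, -1.0, 0.2]
finger_gap: 0.0291
```

Call:
step_arm(plan="0 0 0 0 0 0 24; 0 0 0 0 0 0 20; 0 0 0 0 0 0 17; 0 0 0 0 0 0 17", squeeze=10)

```text
time_s: 31.2
tool_pos: [0.6257, 0.2765, -0.0073]
eef_rot: [1.0, 0.003, 0.0, -0.0]
contact_force: [0.5, -0.1, 1.0]
finger_gap: 0.0218
```

```bash
python3 go.py 626 276.5 -7 0.4
python3 - <<'E'
from ov import *
print(bot.state()["contact_force"])
b=snap("scene","s22")
o=np.array([140,170]);s=6
v=cv2.resize(b[160:260,140:260],None,fx=s,fy=s,interpolation=cv2.INTER_CUBIC)
cv2.imwrite("pics/d22.png",v)
E
```

```text
t 31.2 pos [625.7 276.5  -7.3] yaw 0.39 tilt [0.0004 0.0002] gap 21.8
rotvec [-0. -0. -0.] shift units [ 0.01 -0.   -0.01] | in target-yaw axes [ 0.01 -0.   -0.01]
[ 0.53585011 -0.05817034  0.9670628 ]
```

View pics/d22.png

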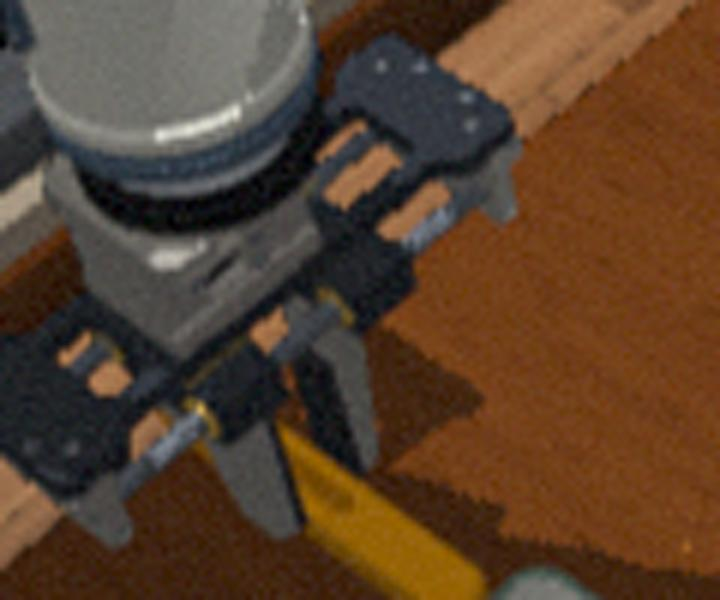

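Call:
step_arm(plan="0 0 0 0 0 0 17; 0 0 0 0 0 -0.2 17; 0 0 0 0 0 -0.6 17; 0 0 0 0 0 -0.9 17; 0 0 0 0 0 -1 17", squeeze=15)

```text
time_s: 31.75
tool_pos: [0.6252, 0.2762, 0.075]
eef_rot: [1.0, 0.003, -0.0, 0.0]
contact_force: [0.8, 0.4, 0.4]
finger_gap: 0.0217
```

Call:
step_arm(plan="0 0 0 0 0 -1 17; 0 0 0 0 0 -0.9 17; 0 0 0 0 0 -0.4 17; 0 0 0 0 0 0 17; 0 0 0 0 0 0 17")

```text
time_s: 32.25
tool_pos: [0.625, 0.2761, 0.142]
eef_rot: [1.0, 0.003, -0.0, 0.0]
contact_force: [-0.5, 0.0, -0.2]
finger_gap: 0.0216
```

```bash
python3 go.py 449.6 -4.5 130 -6.1
python3 - <<'E'
from ov import *
st=bot.state();p=st["tool_pos"]*1000
b=snap("scene","s23")
o=np.array([120,100]);s=6
v=cv2.resize(b[120:220,140:260],None,fx=s,fy=s,interpolation=cv2.INTER_CUBIC);o=np.array([140,120])
box(v,"scene",o,s,p[:2],.4,(p[2]+7.3,p[2]+23.3),.158,.022)
cv2.imwrite("pics/d23.png",v)
E
```

```text
t 32.25 pos [625.  276.1 142. ] yaw 0.39 tilt [-0.0006 -0.0003] gap 21.6
rotvec [0.    0.001 0.113] shift units [-5.91  9.31  0.41] | in target-yaw axes [-4.82  9.92  0.4 ]
```

View pics/d23.png

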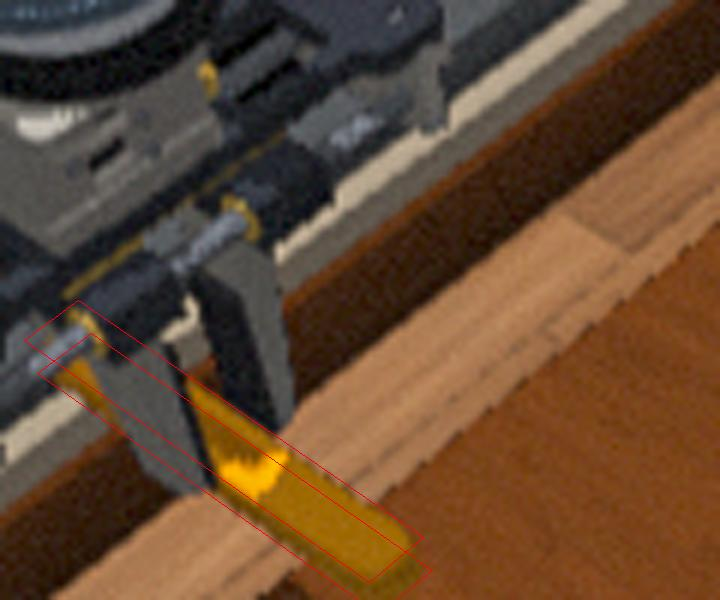

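Call:
step_arm(plan="0 0 0.113 0 0 0 17; 0 0 0 -0.3 0.6 0 17; 0 0 0 -0.45 0.93 0 17; 0 0 0 -0.45 0.93 0 17; 0 0 0 -0.45 0.93 0 17")

```text
time_s: 32.8
tool_pos: [0.5636, 0.1793, 0.1405]
eef_rot: [0.999, -0.053, -0.001, 0.001]
contact_force: [-0.1, -0.4, 0.1]
finger_gap: 0.0214
```

Call:
step_arm(plan="0 0 0 -0.45 0.93 0 17; 0 0 0 -0.45 0.93 0 17; 0 0 0 -0.45 0.93 0 17; 0 0 0 -0.45 0.93 0 17; 0 0 0 -0.45 0.93 0 17")

```text
time_s: 33.3
tool_pos: [0.4817, 0.0479, 0.141]
eef_rot: [0.999, -0.053, -0.001, 0.0]
contact_force: [0.7, 0.0, -0.6]
finger_gap: 0.0216
```

Call:
step_arm(plan="0 0 0 -0.45 0.93 0.1 17; 0 0 0 -0.4 0.7 0.1 17; 0 0 0 -0.25 0.4 0 17; 0 0 0 0 0 0 17; 0 0 0 0 0 0 17")

```text
time_s: 33.8
tool_pos: [0.4448, -0.0079, 0.1364]
eef_rot: [0.999, -0.053, 0.0, -0.0]
contact_force: [0.9, 0.7, -0.2]
finger_gap: 0.0217
```

```bash
python3 go.py 449.6 -4.5 95.7 -6.1
```

```text
t 33.8 pos [444.8  -7.9 136.4] yaw -6.13 tilt [0.0002 0.0003] gap 21.7
rotvec [-0. -0. -0.] shift units [ 0.15 -0.13  1.36] | in target-yaw axes [ 0.15 -0.13  1.36]
```

Call:
step_arm(plan="0 0 0 0.15 -0.13 0.2 17; 0 0 0 0 0 0.2 17; 0 0 0 0 0 0 17; 0 0 0 0 0 0 17")

```text
time_s: 34.2
tool_pos: [0.4491, -0.0044, 0.124]
eef_rot: [0.999, -0.053, -0.001, 0.0]
contact_force: [-0.3, -0.9, 0.1]
finger_gap: 0.0215
```

```bash
python3 go.py 449.6 -4.5 95.7 -6.1
python3 - <<'E'
from ov import *
st=bot.state();p=st["tool_pos"]*1000
b=snap("scene","s24")
o=np.array([290,110]);s=6
v=cv2.resize(b[110:210,290:410],None,fx=s,fy=s,interpolation=cv2.INTER_CUBIC)
box(v,"scene",o,s,p[:2],-6.1,(p[2]+23.3,),.158,.022)
box(v,"scene",o,s,(449.6,-4.5),-6.1,(108,),.152,.028,(255,0,255))
box(v,"scene",o,s,(449.6,-4.5),-6.1,(103,),.152,.066,(0,255,255))
cv2.imwrite("pics/d24.png",v)
E
```

```text
t 34.2 pos [449.1  -4.4 124. ] yaw -6.04 tilt [-0.001  0.   ] gap 21.5
rotvec [0.    0.001 0.001] shift units [0.02 0.   0.94] | in target-yaw axes [0.02 0.   0.94]
```

View pics/d24.png

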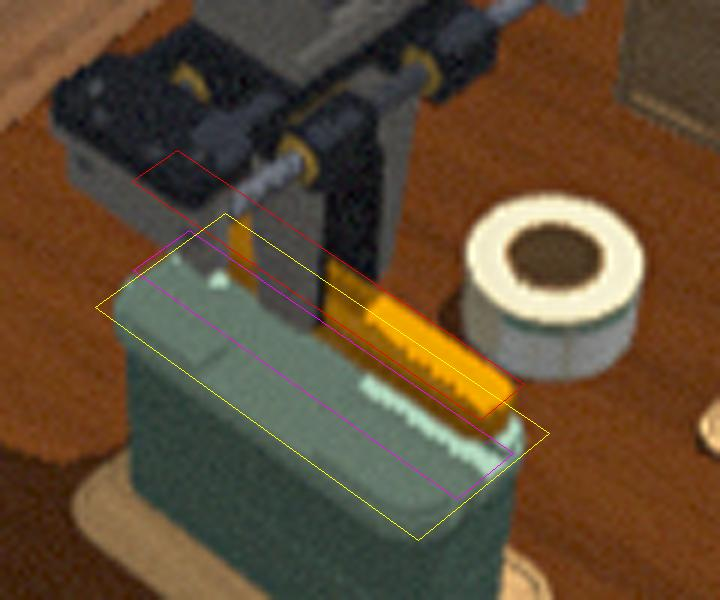

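Call:
step_arm(plan="0 0 0 0.02 0 0.2 17; 0 0 0 0 0 0.3 17; 0 0 0 0 0 0.15 17; 0 0 0 0 0 0 17; 0 0 0 0 0 0 17")

```text
time_s: 34.75
tool_pos: [0.4496, -0.0048, 0.1048]
eef_rot: [0.999, -0.053, -0.0, 0.0]
contact_force: [0.4, 0.5, -0.1]
finger_gap: 0.0219
```

```bash
python3 go.py 450 -4.5 95.7 -6.1
```

```text
t 34.75 pos [449.6  -4.8 104.8] yaw -6.09 tilt [-0.0005 -0.    ] gap 21.9
rotvec [0.    0.001 0.   ] shift units [ 0.01 -0.01  0.3 ] | in target-yaw axes [ 0.01 -0.01  0.3 ]
```

Call:
step_arm(plan="0 0 0 0.01 -0.01 0.06 17; 0 0 0 0 0 0.05 17; 0 0 0 0 0 0 17")

```text
time_s: 35.05
tool_pos: [0.4501, -0.0045, 0.1016]
eef_rot: [0.999, -0.053, -0.0, -0.0]
contact_force: [0.5, -0.1, -0.9]
finger_gap: 0.0218
```

Call:
step_arm(plan="0 0 0 0 0 0.05 17; 0 0 0 0 0 0.04 17; 0 0 0 0 0 0 17")

```text
time_s: 35.35
tool_pos: [0.45, -0.0045, 0.0989]
eef_rot: [0.999, -0.053, -0.0, 0.0]
contact_force: [0.1, -0.4, -0.1]
finger_gap: 0.0216
```

Call:
step_arm(plan="0 0 0 0 0 0.03 17; 0 0 0 0 0 0.02 17; 0 0 0 0 0 0 17")

```text
time_s: 35.65
tool_pos: [0.4501, -0.0045, 0.0974]
eef_rot: [0.999, -0.053, -0.0, -0.0]
contact_force: [0.7, -0.4, -0.3]
finger_gap: 0.0216
```

Call:
step_arm(plan="0 0 0 0 0 0.02 17; 0 0 0 0 0 0 17")

```text
time_s: 35.85
tool_pos: [0.4501, -0.0045, 0.0968]
eef_rot: [0.999, -0.053, -0.0, -0.0]
contact_force: [-1.2, 0.6, -0.7]
finger_gap: 0.0216
```

Call:
step_arm(plan="0 0 0 0 0 0.02 17; 0 0 0 0 0 0 17")

```text
time_s: 36.05
tool_pos: [0.4501, -0.0046, 0.0962]
eef_rot: [0.999, -0.053, 0.0, 0.0]
contact_force: [-0.0, -0.3, -1.0]
finger_gap: 0.0217
```

Call:
step_arm(plan="0 0 0 0 0 0.02 17; 0 0 0 0 0 0 17")

```text
time_s: 36.25
tool_pos: [0.4501, -0.0045, 0.0957]
eef_rot: [0.999, -0.053, -0.0, -0.0]
contact_force: [0.1, 0.5, -0.8]
finger_gap: 0.0216
```

Call:
step_arm(plan="0 0 0 0 0 0.01 17; 0 0 0 0 0 0 17")

```text
time_s: 36.45
tool_pos: [0.4502, -0.0045, 0.0956]
eef_rot: [0.999, -0.053, 0.0, -0.0]
contact_force: [-1.5, -0.9, 3.5]
finger_gap: 0.0214
```

The case is in contact at 95.6 mm, right at the groove floor. Releasing inside the notch, then a straight lift.

Call:
step_arm(plan="0 0 0 0 0 0 20; 0 0 0 0 0 0 24; 0 0 0 0 0 0 30; 0 0 0 0 0 0 36; 0 0 0 0 0 0 36")

```text
time_s: 36.95
tool_pos: [0.4501, -0.0046, 0.0953]
eef_rot: [0.999, -0.053, -0.0, 0.0]
contact_force: [0.4, -0.5, -0.2]
finger_gap: 0.0358
```

Call:
step_arm(plan="0 0 0 0 0 -0.1 36; 0 0 0 0 0 -0.5 36; 0 0 0 0 0 -1 36; 0 0 0 0 0 -1 36; 0 0 0 0 0 -1 50")

```text
time_s: 37.45
tool_pos: [0.4499, -0.0045, 0.2046]
eef_rot: [0.999, -0.053, -0.0, 0.0]
contact_force: [0.3, -0.1, -1.3]
finger_gap: 0.0423
```

Call:
step_arm(plan="0 0 0 0.5 -1 -0.5 60; 0 0 0 0.5 -1 0 60; 0 0 0 0.5 -1 0 60; 0 0 0 0.5 -1 0 60; 0 0 0 0.5 -1 0 60")

```text
time_s: 37.95
tool_pos: [0.5412, 0.1379, 0.2186]
eef_rot: [0.999, -0.053, 0.0, 0.0]
contact_force: [0.5, -0.3, 0.5]
finger_gap: 0.0602
```

Call:
step_arm(plan="0 0 0 0 -1 0 60; 0 0 0 0 -1 0 60; 0 0 0 0 -1 0 60; 0 0 0 0 -0.5 0 60; 0 0 0 0 0 0 60")

```text
time_s: 38.45
tool_pos: [0.5517, 0.2424, 0.2182]
eef_rot: [0.999, -0.052, -0.0, -0.0]
contact_force: [0.7, 0.3, -0.7]
finger_gap: 0.0598
```

Run:
```python
from ov import *
b=snap("scene","s25");t=snap("top","t25")
o=np.array([290,130]);s=6
v=cv2.resize(b[130:230,290:410],None,fx=s,fy=s,interpolation=cv2.INTER_CUBIC)
box(v,"scene",o,s,(450,-4.5),-6.1,(119,),.158,.022)
cv2.imwrite("pics/d25.png",v)
w=cv2.resize(t[150:260,310:400],None,fx=5,fy=5,interpolation=cv2.INTER_CUBIC);o=np.array([310,150])
box(w,"top",o,5,(450,-4.5),-6.1,(119,),.158,.022)
box(w,"top",o,5,(450.2,-4.3),-6.1,(10,),.166,.104)
cv2.imwrite("pics/d26.png",w)
```

```text
(no output)
```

View pics/d25.png

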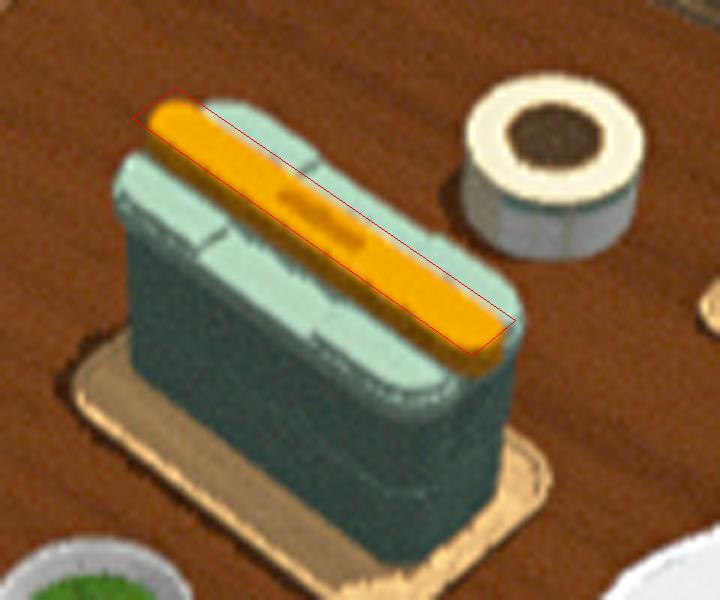

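View pics/d26.png

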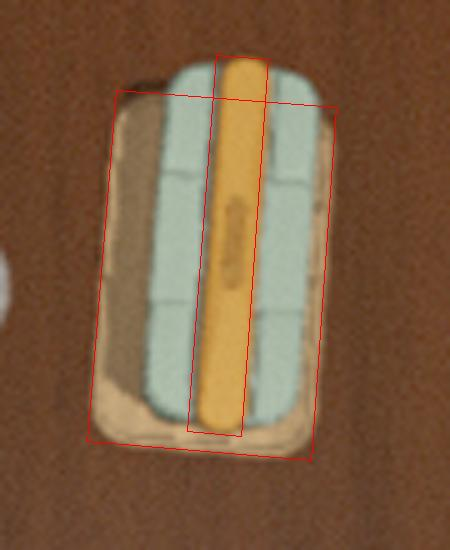

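View pics/s25.png

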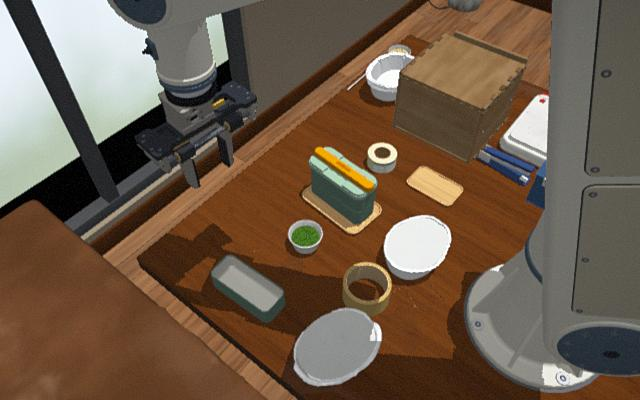

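The case lies in the groove with both ends showing about 3 mm beyond the lid. The stack is upright and central on the tray. In the scene view the pot (305,237), roll (382,157) and spare tier (248,285) are where they started. Handing in.

Run:
```python
from h import *
a=cv2.imread("pics/top0.png").astype(int);b=cv2.imread("pics/t25.png").astype(int)
for n,(u,v,m) in dict(spare=(227,205,14),pot=(296,208,18),roll=(423,201,18)).items():
    f=lambda i:cv2.phaseCorrelate(i[0],i[1])
    A,B=[np.float64(cv2.cvtColor(x[v-m-6:v+m+6,u-m-6:u+m+6].astype(np.uint8),cv2.COLOR_BGR2GRAY)) for x in (a,b)]
    print(n,cv2.phaseCorrelate(A,B)[0])
print(bot.finish_job())
```

```text
spare (6.185981819496115, 0.0377193024133291)
pot (-0.04256184945515429, -0.03385540965793865)
roll (-0.08094376902830902, 0.09122109541539913)
the job is handed in; nothing more can be done
None
```

Run:
```python
import cv2
a=[cv2.resize(cv2.imread(f"pics/{f}.png")[165:245,195:260],None,fx=5,fy=5) for f in ("top0","t25")]
cv2.imwrite("pics/e1.png",cv2.hconcat(a))
```

```text
(no output)
```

View pics/e1.png

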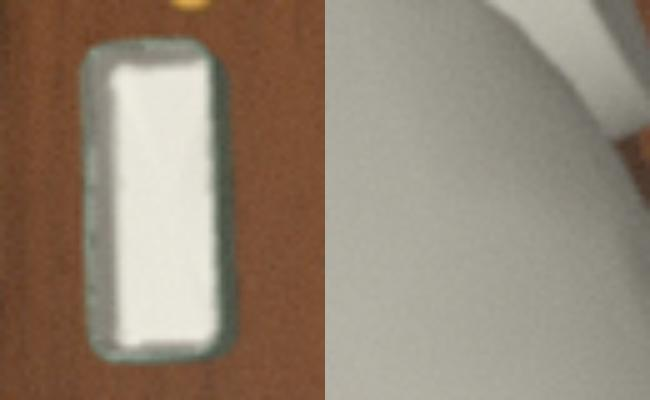

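The lunch box is packed and the job is handed in at about 38.6 s, in the order asked. The rice tier stands on the tray with the dish tier in its brim. The lid is on that, and the cutlery case lies in the groove.

**What I checked:**
- **Seating:** each part made contact within 0.1 mm of its expected height. In the last pictures the case lies in the groove, about 3 mm over at each end, and the stack stands upright and lengthwise on the tray.
- **Centring:** the stack is within about 1–3 mm of the tray's middle. The two cameras differ by that much on where the tray lies across its width.
- **Pot and roll:** neither moved, to within 0.1 px in the top view.

**What disagreed:**
- **Fingertips:** they stood about 13 mm behind the reported TCP, not 11 mm ahead of it. My first try at the lid closed just above it without touching. I measured the tips in the picture and gripped lower. Because of this, both tiers were held by roughly their top 10 mm of wall instead of at 30 mm up.
- **Spare tier:** the final numeric check gave a 6 px shift, but the arm was covering the spare in that picture, so that number means nothing. In the scene view taken just before handing in, it stands where it began.

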